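Photograph soil smear tiles on the easel with a clamped colour chart

ROBOT

A 7-joint arm with a two-finger parallel gripper is mounted at the origin on the work surface. World frame = base frame: x ahead of the robot, y to its left, z up, the work surface at z = 0. Lengths are in m, angles in rad, forces in N, time in s.
With the tool pointing down it reaches from about 0.4 to 0.9 m from the base axis. Payload 5.5 kg.
Tool frame: the origin (TCP) lies between the finger pads; the fingertips stand 14 mm ahead of it and the grasp point (between the pads) lies 5 mm behind it; z points along the fingers, y is the line along which they close (so a half turn about z gives the same grasp; the last joint's range is limited). The gripper opens to 85 mm and grips with 20 to 120 N. Pads are 22 mm wide; open, the fingers measure 114 mm over their backs; the gripper's body (76 mm by 85 mm) begins 54 mm behind the grasp point. The pads swing forward as they close: fully open they stand 13 mm farther back than shut.
Start: joints at [-0.968, 0.501, -0.427, 1.55, 0.221, 1.138, -0.21], TCP at [0.217, 0.613, 0.245] pointing down, gripper open.
Joint ranges: [-2.88, 2.88], [-0.31, 2.03], [-1.54, 1.56], [0.2, 2.42], [-1.41, 4.55], [0.19, 2.02], [-2.57, 2.57]. Speed limits (rad/s): [2.57, 2.57, 3.14, 3.14, 3.14, 3.14, 3.14].

INTERFACE

Orientations are given as a rotation vector (axis times angle).
In Python, from bench import ctrl gives the robot as it stands. The module is installed in compiled form; this text tells all that it offers.
- The arm moves only by the shell command python3 -m creep 'ROWS' [FORCE]. ROWS is JSON, a list of rows, each an object with "rot": the turn, a rotation vector about the tool's x, y, z in rad, a list of three; "translation": the shift along the tool's x, y, z in m, a list of three; "claw": the finger opening in m, from 0 to 0.0854. In form: [{"rot": [ax, ay, az], "translation": [tx, ty, tz], "claw": claw}, ...]. A call has 1 to 20 rows; each row is the pose to reach, as a shift and turn from the pose commanded when the call began, along the tool's axes at that moment; what a row does not reach only later rows make up. A row lasts 1/8 s, in which the tool goes at most 62.5 mm and 10.7 degrees, less where a joint would pass 70% of its speed; a pose out of reach is approached as far as the arm can. A call with a gripper value outside its range is refused whole. The fingers move at their own pace and stop on an object; FORCE is the grip in N (left out, the last holds). Time passes only in rows, so rows that repeat a pose let the fingers close. It gives the time, the measured TCP pose, the force, the opening and the grip force at its end, in the units of the state.
- ctrl.sense(): the state, without advancing time (a new reading comes with each control period).
- ctrl.capture(name): name is "scene" or "top" or "wrist"; returns the picture (480x640x3 uint8, blue, green, red); there is no depth.
- ctrl.camera_params(name): a dict with "camera_matrix" (3x3 intrinsics, pixels), "distortion" ([k1, k2, p1, p2, k3] as OpenCV has them; the pictures are not rectified), "position" and "attitude" of the camera in the world. Camera axes: x right, y down, z forward; pixel columns grow to the right and rows downward; lengths in m; the calibration is good to about 2 mm. A picture is of the moment at which its call begins: read the wrist's pose just before it. camera_params takes no time and is no camera call; for the wrist camera it gives the pose at the moment of the call.
- ctrl.hand_in(): hands the job in; it is judged then, once.
The state is a dict: "clock": time; "joints": joint angles; "qvel": joint speeds; "effort": joint torques, N m; "position": TCP position; "orientation": TCP orientation; "contact_force": force on the tool from outside, world axes, zero at the start; "ft_torque": the same for the moment, N m; "opening": opening from 0.0 (shut) to 1.0 (fully open); "grasp_force": force on a finger pad.
Only numpy, scipy, OpenCV 4.12 (cv2) and the standard library are available. Lean on these libraries where they do the work, as an engineer would, in place of code of your own. Each camera call takes 0.05 s, during which the arm holds its last target. There are 200 camera calls.

TASK

Photograph the soil tiles: lean every tile from the blue carrier side by side against the easel rail, back lower edge on the yellow line and soil smear facing away from the rail, and slide the colour chart squarely under the sprung hold-down arm, centred between the yellow lines, until it is fully home against the stops with the arm bearing on it. When everything stands in place and is let go, press the shutter button all the way down and release it; then draw the chart back out and lay it flat on the foil sheet it came from, leaving the tiles leaning. Do not disturb the sample jars or the wash bottle.

Things in the scene. Friction and masses are not known exactly. Their poses are not given: they have to be found in the camera images.
- tile1: white ceramic tile standing on edge, 10 mm thick (own x) x 60 mm wide (own y) x 130 mm tall (own z), 170 g; a round brown soil smear on its +x face, the -x face is its plain back; origin: centre of its underside. May be absent. At the start it stands upright in a carrier slot, smear towards the carrier's +x
- tile2: white ceramic tile standing on edge, 10 mm thick (own x) x 60 mm wide (own y) x 130 mm tall (own z), 170 g; a round brown soil smear on its +x face, the -x face is its plain back; origin: centre of its underside. May be absent. At the start it stands upright in a carrier slot, smear towards the carrier's +x
- tile3: white ceramic tile standing on edge, 10 mm thick (own x) x 60 mm wide (own y) x 130 mm tall (own z), 170 g; a round brown soil smear on its +x face, the -x face is its plain back; origin: centre of its underside. May be absent. At the start it stands upright in a carrier slot, smear towards the carrier's +x
- tile4: white ceramic tile standing on edge, 10 mm thick (own x) x 60 mm wide (own y) x 130 mm tall (own z), 170 g; a round brown soil smear on its +x face, the -x face is its plain back; origin: centre of its underside. May be absent. At the start it stands upright in a carrier slot, smear towards the carrier's +x
- carrier: fixed blue tile carrier, 205 (own x) x 84 (own y) x 38 mm tall, origin at the centre of its underside. Four slots along its y at own x = -75, -25, 25, 75 mm, 12.5 mm wide, floor 8 mm above the table, walls 6 mm thick reaching 38 mm above the table
- easel: fixed easel; origin on the table under the middle of its yellow line, which runs along own y at x = 0 on the rubber top, 12 mm high; base x -50 to 35, y -165 to 165 mm. Rail along y, 12 mm thick, axis at x = -29 mm, 82 mm above table; end posts at y = +-161 mm, 94 mm tall. A tile with its back lower edge on the line leans 18 deg, top towards own -x. Fits four tiles: centres within 120 mm of middle
- stage: fixed grey stage plate, 15 mm high, own x -70 to 95, y -50 to 50 mm; origin on the table under x = y = 0. Two stop lugs 10 mm high on it, faces at x = 60 mm; yellow lines along x at y = +-31 mm. The chart is slid in along own +x from the open -x end, under the hold-down arm, to the lugs; its centre is then at x = 10 mm, its underside 15 mm above the table
- hold_down (a joint): angle (rad) of the sprung hold-down arm, 14 mm wide, over the stage's middle: 0 = down, pad 2 mm above the plate, up to 0.7 raised; about 0.12 on the chart, pressing with about 2 N. Hinge along stage y at its x = 80 mm, 30 mm above table; pad at x = 15 mm. Its nose rises at 22 deg before the pad, so the edge of a chart pushed in +x along the plate drives the arm up and slips under (up to 15 N)
- nose_tip (a point): tip of the orange upturned nose (a rounded runner 12 mm thick) of the hold-down arm; at rest at the stage's own x = -26 mm and 39 mm above the table
- chart: black plastic colour chart lying flat, 100 (own x) x 56 (own y) x 10 mm, 120 g, ten coloured patches on its top, origin at the centre of its underside; either end may go in first
- foil: aluminium foil sheet lying on the table (look only, under 1 mm thick), 150 (own x) x 270 mm (own y), origin at its centre; the chart starts on it and goes back there
- shutter (a joint): travel of the camera's remote shutter button (m): 0 up, 0.006 fully down; takes a picture beyond 0.0045; springs back; 5 N
- shutter_top (a point): centre of the top of the red shutter button, 32 mm across, pressed straight down
- jar1: closed sample jar with orange screw lid, 52 mm across, 68 mm tall, origin at the centre of its underside; a bystander, leave it alone
- jar2: closed sample jar with orange screw lid, 52 mm across, 68 mm tall, origin at the centre of its underside; a bystander, leave it alone
- jar3: closed sample jar with orange screw lid, 52 mm across, 68 mm tall, origin at the centre of its underside; a bystander, leave it alone
- jar4: closed sample jar with orange screw lid, 52 mm across, 68 mm tall, origin at the centre of its underside; a bystander, leave it alone
- wash_bottle: white wash bottle with red cap, 66 mm across, 170 mm tall, origin at the centre of its underside; a bystander, leave it alone
Mind the look-alikes: they are no part of the job. Leave any pink or red look-alike of the tile2 alone.

How it is judged:
By the outcome, as a careful person would: the job done as asked, in the order asked, and still so for the second after the job is handed in, with the robot touching nothing.
Of tile1, tile2, tile3, tile4 only 2 to 4 are there at a start; the rules pass over those that are not, and their reading is None.
At some moment in a run one of chart may be knocked a few centimetres aside while the robot is not near it.
It also fails if it takes over 210 s, if anything falls off the work surface, if the arm or the gripper's body presses on something with over 40 N, if the wrist force passes 120 N, or if a joint passes its speed limit or range.

## Working session

There is one attempt and no reset: what is moved stays moved. The work goes in short steps, Python scripts to look and compute and a shell command to move; the robot and the scene stay as the last step left them, time stands still between calls to the robot, and variables do not carry over. Pictures are saved under pics/ and viewed, at most 14 in all, crops included, and the job is handed in when it is done.

```bash
mkdir -p pics
cat > h.py <<'E'
import numpy as np, cv2
from bench import ctrl
from scipy.spatial.transform import Rotation as R
def rot(a):
    a=np.array(a,float)
    return a if a.shape==(3,3) else R.from_rotvec(a).as_matrix()
def cam(n):
    p=ctrl.camera_params(n); return np.array(p["camera_matrix"]),np.array(p["distortion"]),np.array(p["position"]),rot(p["attitude"])
def snap(n,f):
    c=cam(n); im=ctrl.capture(n); cv2.imwrite(f"pics/{f}.png",im); np.savez(f"pics/{f}.npz",K=c[0],d=c[1],p=c[2],R=c[3]); return im
def px(f,uv,z):
    c=np.load(f"pics/{f}.npz"); uv=np.array(uv,float).reshape(-1,1,2)
    n=cv2.undistortPoints(uv,c['K'],c['d'])[:,0]; r=np.c_[n,np.ones(len(n))]@c['R'].T
    z=np.broadcast_to(z,len(n)); return c['p']+r*((z-c['p'][2])/r[:,2])[:,None]
def proj(f,P):
    c=np.load(f"pics/{f}.npz"); Rm=c['R'].T
    return cv2.projectPoints(np.array(P,float).reshape(-1,1,3),cv2.Rodrigues(Rm)[0],-Rm@c['p'],c['K'],c['d'])[0][:,0]
def st():
    s=ctrl.sense(); print('t',round(s['clock'],2),'p',np.round(s['position'],4),'f',np.round(s['contact_force'],1),'op',s['opening'],'g',s['grasp_force']); print('R',np.round(rot(s['orientation']),3).tolist()); return s
def rows(P,Rw):
    "shift and turn in tool axes to reach world P,Rw from measured"
    s=ctrl.sense(); A=rot(s['orientation']); print('trans',np.round(A.T@(np.array(P)-s['position']),4),'rot',np.round(R.from_matrix(A.T@Rw).as_rotvec(),4))
def crop(f,x,y,w,h,k,o):
    im=cv2.imread(f"pics/{f}.png")[y:y+h,x:x+w]; cv2.imwrite(f"pics/{o}.png",cv2.resize(im,None,fx=k,fy=k,interpolation=cv2.INTER_CUBIC))
E
python3 -c "
from h import *
st()
for n in ('top','scene'):
    snap(n,n+'0'); print(n,[np.round(x,3).tolist() for x in cam(n)])
"
```

```text
t 0.0 p [0.2165 0.6122 0.2442] f [-0.5 -0.9  0.1] op 0.9961506583262156 g 0.0
R [[-0.943, 0.333, -0.001], [0.333, 0.943, -0.002], [0.0, -0.002, -1.0]]
top [[[571.294, 0.0, 311.756], [0.0, 571.294, 243.971], [0.0, 0.0, 1.0]], [0.009, 0.0, 0.0, 0.0, 0.0], [0.346, 0.019, 1.197], [[-0.006, -0.991, 0.136], [-1.0, 0.006, -0.005], [0.004, -0.136, -0.991]]]
scene [[[479.717, 0.0, 324.322], [0.0, 479.717, 241.412], [0.0, 0.0, 1.0]], [-0.104, 0.0, 0.0, 0.0, 0.0], [1.318, 0.171, 0.968], [[-0.204, 0.731, -0.651], [0.979, 0.157, -0.13], [0.008, -0.664, -0.748]]]
```

View pics/top0.png

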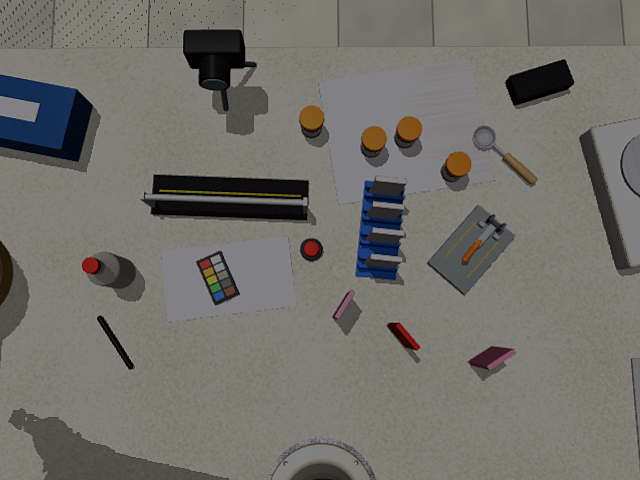

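View pics/scene0.png

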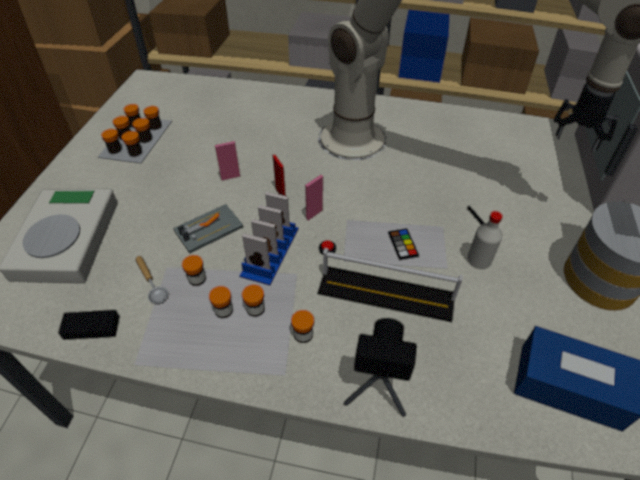

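Top view: carrier with four tiles at about (382,228), easel (230,196), stage (470,248), chart (217,277) on foil, shutter (311,249). The scene view suggests that the smears face the far side. I'll enlarge these next.

```bash
python3 -c "
from h import *
a=cv2.imread('pics/top0.png')
def c(x,y,w,h,k): return cv2.resize(a[y:y+h,x:x+w],None,fx=k,fy=k,interpolation=cv2.INTER_CUBIC)
A=c(340,170,200,150,4); cv2.imwrite('pics/c1.png',A)
A=c(140,165,200,150,4); cv2.imwrite('pics/c2.png',A)
crop('scene0',160,130,200,150,4,'c3')
"
```

```text
(no output)
```

View pics/c1.png

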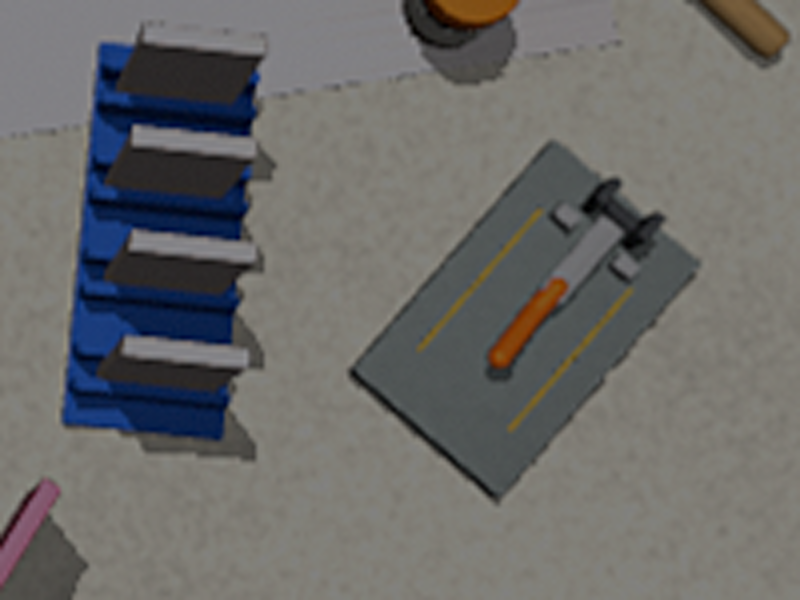

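View pics/c2.png

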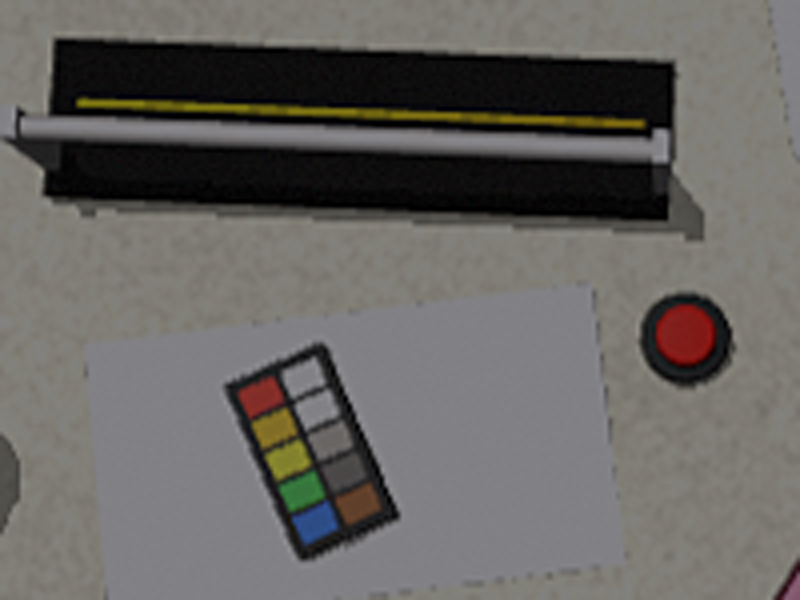

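View pics/c3.png

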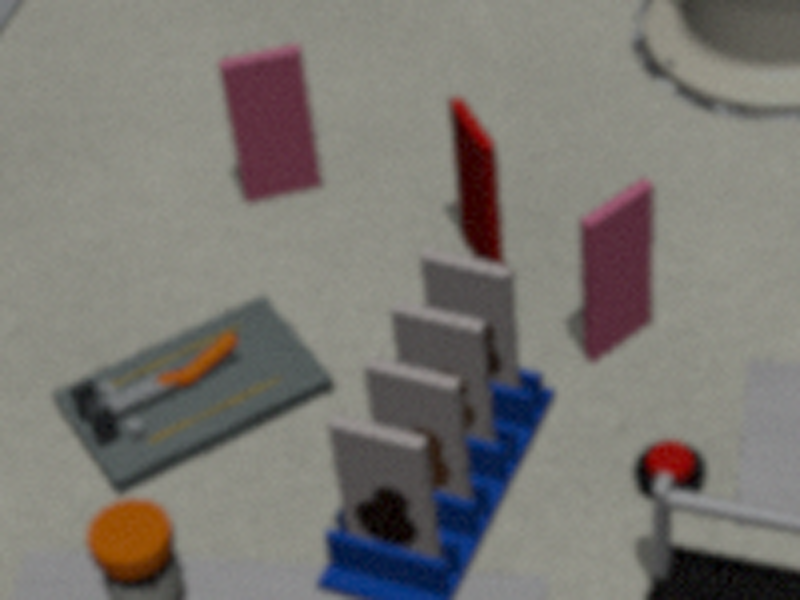

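White tiles A–D in the carrier (about 391/388/388/386, 179/205/232/258) are the only white, smeared ones, with the smear on the far face. The pink tiles (344,304), (492,356) and the red tile (403,335) stand outside the carrier, so they are look-alikes to leave alone.

```bash
python3 -c "
from h import *
def P(off,L,z): return px('top0',np.array(off)+np.array(L)/4-.375,z)
o1=(340,170);o2=(140,165)
r=lambda x:np.round(x,4).tolist()
print('tiles',r(P(o1,[(205,38),(193,143),(192,248),(186,352)],.138)))
print('tile ends',r(P(o1,[(131,137),(257,148)],.138)))
cc=P(o1,[(100,42),(65,424),(222,438)],.0);print('carrier',r(cc))
S=P(o1,[(553,140),(700,262),(497,500),(352,373)],.015);print('stage',r(S))
L=P(o1,[(541,210),(419,350),(631,290),(510,430)],.015);print('lines',r(L))
n=P(o1,[(500,355)],.039);print('nose',r(n))
d=(L[0]-L[1]+L[2]-L[3]);print('stage yaw',np.arctan2(d[1],d[0]), np.arctan2(*(S[0]-S[3])[1::-1]),np.arctan2(*(S[1]-S[2])[1::-1]))
Y=P(o2,[(77,103),(645,124)],.012);print('yl',r(Y),np.arctan2(*(Y[0]-Y[1])[1::-1]))
E=P(o2,[(55,40),(673,63)],.012);print('easel front',r(E),np.arctan2(*(E[0]-E[1])[1::-1]))
C=P(o2,[(225,385),(325,345),(400,515),(303,558)],.01);print('chart',r(C),r(C.mean(0)),np.arctan2(*(C[1]-C[2])[1::-1]),np.linalg.norm(C[1]-C[2]))
print('shut',r(P(o2,[(686,335)],.03)))
F=P(o2,[(85,347),(592,285),(625,560)],0);print('foil',r(F))
print('jars',r(px('top0',[(312,114),(374,134),(408,125),(458,160)],.068)))
"
```

```text
tiles [[0.6149, -0.1366, 0.138], [0.5641, -0.1297, 0.138], [0.5139, -0.128, 0.138], [0.4648, -0.124, 0.138]]
tile ends [[0.5672, -0.1005, 0.138], [0.5615, -0.1599, 0.138]]
carrier [[0.6481, -0.1005, 0.0], [0.4426, -0.0782, 0.0], [0.4348, -0.1605, 0.0]]
stage [[0.5899, -0.3369, 0.015], [0.5244, -0.4108, 0.015], [0.4008, -0.2993, 0.015], [0.4671, -0.2267, 0.015]]
lines [[0.5525, -0.3289, 0.015], [0.4789, -0.262, 0.015], [0.5098, -0.374, 0.015], [0.4369, -0.3076, 0.015]]
nose [[0.4734, -0.2975, 0.039]]
stage yaw -0.7382754598939578 -0.731215896956086 -0.734183351880878
yl [[0.6251, 0.3371, 0.012], [0.6122, 0.0364, 0.012]] 1.5276547441497026
easel front [[0.6594, 0.3498, 0.012], [0.6452, 0.0214, 0.012]] 1.5274355389588965
chart [[0.4747, 0.2561, 0.01], [0.4955, 0.2043, 0.01], [0.4065, 0.1642, 0.01], [0.3847, 0.214, 0.01]] [0.4403, 0.2097, 0.01] 0.4240481612042595 0.09762146962654493
shut [[0.497, 0.0155, 0.03]]
foil [[0.4964, 0.3322, 0.0], [0.5279, 0.065, 0.0], [0.3829, 0.0479, 0.0]]
jars [[0.771, 0.0121, 0.068], [0.7277, -0.1147, 0.068], [0.7464, -0.185, 0.068], [0.6718, -0.2847, 0.068]]
```

```bash
python3 -c "
from h import *
def T(yaw,tilt=0):
    c,s=np.cos(yaw),np.sin(yaw)
    return np.c_[[-s,c,0],[c,s,0],[0,0,-1]]@R.from_rotvec([-tilt,0,0]).as_matrix()
rows([0.465,-0.124,0.25],T(-.09))
"
cat >> h.py <<'E'
def T(yaw,tilt=0):
    "tool y along (cos yaw, sin yaw); tilt leans the tool top towards -y_tool"
    c,s=np.cos(yaw),np.sin(yaw)
    return np.c_[[-s,c,0],[c,s,0],[0,0,-1]]@R.from_rotvec([-tilt,0,0]).as_matrix()
E
```

```text
trans [-0.4797 -0.6114 -0.0046] rot [-1.5000e-03  1.1000e-03  1.3211e+00]
```

```bash
r='{"rot":[-0.0015,0.001,1.321],"translation":[-0.48,-0.611,-0.005],"claw":0.036}'; python3 -m creep '[{"rot":[0,0,0.6],"translation":[-0.24,-0.3,-0.005],"claw":0.036},{"rot":[0,0,0.6],"translation":[-0.24,-0.3,-0.005],"claw":0.036},{"rot":[0,0,0.6],"translation":[-0.24,-0.3,-0.005],"claw":0.036},{"rot":[0,0,0.6],"translation":[-0.24,-0.3,-0.005],"claw":0.036},{"rot":[0,0,0.6],"translation":[-0.24,-0.3,-0.005],"claw":0.036},{"rot":[0,0,1.321],"translation":[-0.48,-0.611,-0.005],"claw":0.036},{"rot":[0,0,1.321],"translation":[-0.48,-0.611,-0.005],"claw":0.036},{"rot":[0,0,1.321],"translation":[-0.48,-0.611,-0.005],"claw":0.036},{"rot":[0,0,1.321],"translation":[-0.48,-0.611,-0.005],"claw":0.036},{"rot":[0,0,1.321],"translation":[-0.48,-0.611,-0.005],"claw":0.036},{"rot":[0,0,1.321],"translation":[-0.48,-0.611,-0.005],"claw":0.036},{"rot":[0,0,1.321],"translation":[-0.48,-0.611,-0.005],"claw":0.036},{"rot":[0,0,1.321],"translation":[-0.48,-0.611,-0.005],"claw":0.036},{"rot":[0,0,1.321],"translation":[-0.48,-0.611,-0.005],"claw":0.036},{"rot":[0,0,1.321],"translation":[-0.48,-0.611,-0.005],"claw":0.036},{"rot":[0,0,1.321],"translation":[-0.48,-0.611,-0.005],"claw":0.036}]' 40; python3 -c "
from h import *
st(); snap('wrist','w1'); print([np.round(x,3).tolist() for x in cam('wrist')][2:])"
```

```text
clock: 2.1
position: [0.4653, -0.1216, 0.2501]
orientation: [-2.316, -2.121, -0.0]
contact_force: [-0.1, 0.4, 0.0]
opening: 0.423
grasp_force: 0.0
t 2.1 p [ 0.4653 -0.1216  0.2501] f [-0.1  0.4  0. ] op 0.4227063155361178 g 0.0
R [[0.087, 0.996, -0.001], [0.996, -0.087, 0.001], [0.001, -0.001, -1.0]]
[[0.471, -0.054, 0.379], [[0.996, -0.084, -0.024], [-0.088, -0.96, -0.268], [-0.001, 0.269, -0.963]]]
```

View pics/w1.png

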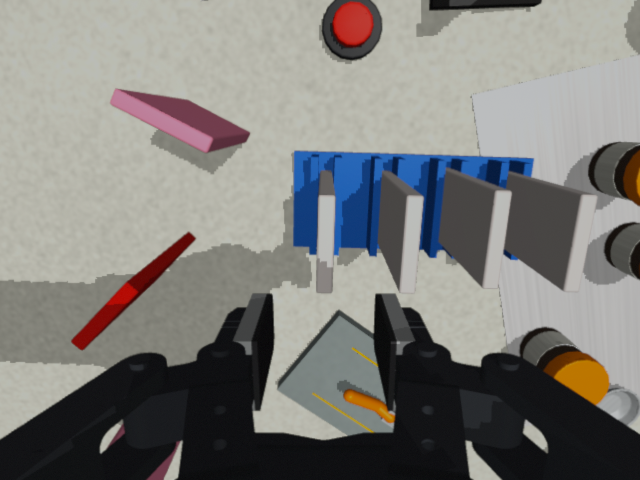

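Wrist view: four tile top edges at z 138 mm — D (326,195)-(325,291), C (412,195)-(408,290), B (498,190)-(492,286), A (586,195)-(571,290).

```bash
python3 -c "
from h import *
L=[(326,195),(324.5,291.5),(412,195),(408,290),(498,190),(492,286),(586,195),(571,290)]
Q=px('w1',L,.138)
for i in range(4): print(np.round((Q[2*i]+Q[2*i+1])/2,4),np.round(np.linalg.norm(Q[2*i]-Q[2*i+1]),4),np.arctan2(*(Q[2*i]-Q[2*i+1])[1::-1])-np.pi/2)
c=np.array([(Q[2*i]+Q[2*i+1])/2 for i in range(4)]);print(np.polyfit(c[:,0],c[:,1],1))
print('shutter',px('w1',[(352,24)],.03), px('w1',[(352,24)],.02))
D=c[0].copy(); D[2]=.15; rows(D,T(-.088)); D[2]=.115; rows(D,T(-.088))"
```

```text
[ 0.4652 -0.123   0.138 ] 0.0584 -0.10173711634749938
[ 0.5143 -0.1268  0.138 ] 0.0574 -0.07443522449126827
[ 0.5638 -0.1284  0.138 ] 0.058 -0.04150166193272886
[ 0.6132 -0.1355  0.138 ] 0.0579 -0.08223008286739275
[-0.07935819 -0.0856178 ]
shutter [[0.49729348 0.01394393 0.03      ]] [[0.49805996 0.01588284 0.02      ]]
trans [-1.300e-03 -1.000e-04  1.002e-01] rot [-0.0002 -0.0005  0.0004]
trans [-1.300e-03 -1.000e-04  1.352e-01] rot [-0.0002 -0.0005  0.0004]
```

```bash
python3 -m creep '[{"rot":[0,0,0],"translation":[-0.0013,0,0.05],"claw":0.036},{"rot":[0,0,0],"translation":[-0.0013,0,0.1],"claw":0.036},{"rot":[0,0,0],"translation":[-0.0013,0,0.12],"claw":0.036},{"rot":[0,0,0],"translation":[-0.0013,0,0.135],"claw":0.036},{"rot":[0,0,0],"translation":[-0.0013,0,0.135],"claw":0.036},{"rot":[0,0,0],"translation":[-0.0013,0,0.135],"claw":0.002},{"rot":[0,0,0],"translation":[-0.0013,0,0.135],"claw":0.002},{"rot":[0,0,0],"translation":[-0.0013,0,0.135],"claw":0.002},{"rot":[0,0,0],"translation":[-0.0013,0,0.135],"claw":0.002},{"rot":[0,0,0],"translation":[-0.0013,0,0.135],"claw":0.002},{"rot":[0,0,0],"translation":[-0.0013,0,0.135],"claw":0.002},{"rot":[0,0,0],"translation":[-0.0013,0,0.08],"claw":0.002},{"rot":[0,0,0],"translation":[-0.0013,0,0.03],"claw":0.002},{"rot":[0,0,0],"translation":[-0.0013,0,-0.02],"claw":0.002},{"rot":[0,0,0],"translation":[-0.0013,0,-0.02],"claw":0.002}]' 40; python3 -c "
from h import *
st()
# tile grasp: tile underside 0.107 m below TCP along tool z; tile x=+tool y
o=np.array([.618,.187,0]); yw=-.043; X=np.array([np.cos(yw),np.sin(yw),0]);Y=np.array([-np.sin(yw),np.cos(yw),0]);Z=np.array([0,0,1])
for tilt in (np.radians(17),):
  for y in (.105,.035,-.035,-.105):
    up=-np.sin(tilt)*X+np.cos(tilt)*Z; n=np.cos(tilt)*X+np.sin(tilt)*Z
    P=o+y*Y+.012*Z+.005*n+.107*up
    print(y,np.round(P,4))
P=o+.105*Y+.012*Z+.005*n+.107*up
rows(P+.1*up,T(yw,tilt)); rows(P,T(yw,tilt))
"
```

```text
clock: 4.03
position: [0.468, -0.1251, 0.2744]
orientation: [2.314, 2.115, 0.009]
contact_force: [0.1, -0.0, -3.3]
opening: 0.112
grasp_force: 40.5
t 4.03 p [ 0.468  -0.1251  0.2744] f [ 0.1 -0.  -3.3] op 0.11233405991488525 g 40.488107800483704
R [[0.09, 0.996, 0.009], [0.996, -0.09, -0.001], [-0.0, 0.009, -1.0]]
0.105 [0.596  0.293  0.1158]
0.035 [0.593  0.2231 0.1158]
-0.035 [0.59   0.1532 0.1158]
-0.105 [0.587  0.0832 0.1158]
trans [0.4266 0.0602 0.0635] rot [-0.2881  0.0072 -0.0467]
trans [0.428  0.0886 0.1594] rot [-0.2881  0.0072 -0.0467]
```

```bash
python3 -m creep '[{"rot":[0,0,0],"translation":[0.06,0,0],"claw":0.002},{"rot":[-0.05,0,0],"translation":[0.12,0.01,0],"claw":0.002},{"rot":[-0.1,0,0],"translation":[0.18,0.02,0],"claw":0.002},{"rot":[-0.2,0.003,-0.02],"translation":[0.24,0.03,0.01],"claw":0.002},{"rot":[-0.288,0.007,-0.047],"translation":[0.30,0.04,0.02],"claw":0.002},{"rot":[-0.288,0.007,-0.047],"translation":[0.36,0.05,0.03],"claw":0.002},{"rot":[-0.288,0.007,-0.047],"translation":[0.41,0.06,0.05],"claw":0.002},{"rot":[-0.288,0.007,-0.047],"translation":[0.4266,0.06,0.063],"claw":0.002},{"rot":[-0.288,0.007,-0.047],"translation":[0.4266,0.06,0.063],"claw":0.002},{"rot":[-0.288,0.007,-0.047],"translation":[0.4266,0.06,0.063],"claw":0.002},{"rot":[-0.288,0.007,-0.047],"translation":[0.4266,0.06,0.063],"claw":0.002},{"rot":[-0.288,0.007,-0.047],"translation":[0.4266,0.06,0.063],"claw":0.002}]' 40; python3 -c "
from h import *
st(); snap('wrist','w2')
o=np.array([.618,.187,0]); yw=-.043; X=np.array([np.cos(yw),np.sin(yw),0]);Y=np.array([-np.sin(yw),np.cos(yw),0]);Z=np.array([0,0,1])
tilt=np.radians(17)
up=-np.sin(tilt)*X+np.cos(tilt)*Z; n=np.cos(tilt)*X+np.sin(tilt)*Z
P=o+.105*Y+.012*Z+.005*n+.107*up
rows(P+.006*up,T(yw,tilt)); rows(P,T(yw,tilt))"
```

```text
clock: 5.52
position: [0.5641, 0.2938, 0.2083]
orientation: [2.109, 2.017, 0.295]
contact_force: [-0.6, -0.5, -2.3]
opening: 0.109
grasp_force: 40.5
t 5.53 p [0.5641 0.2938 0.2083] f [-0.6 -0.5 -2.3] op 0.10863283139730683 g 40.473312735557556
R [[0.044, 0.958, 0.285], [0.999, -0.043, -0.012], [0.001, 0.285, -0.958]]
trans [0.0002 0.0044 0.0917] rot [-0.0077 -0.0005 -0.0012]
trans [0.0002 0.0044 0.0977] rot [-0.0077 -0.0005 -0.0012]
```

View pics/w2.png

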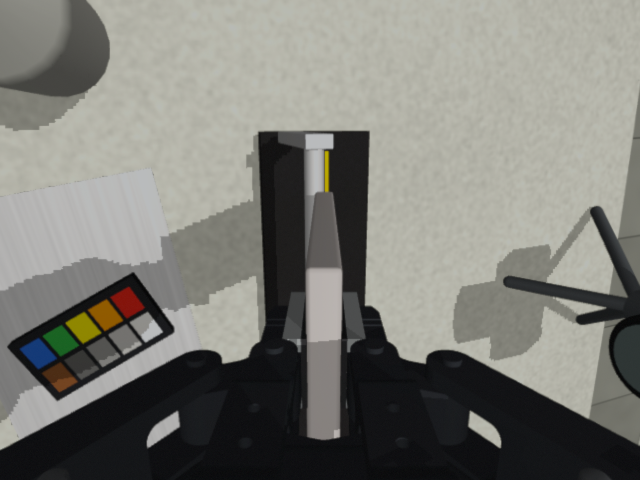

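Wrist view: tile held squarely, its lower end at (316–332,193); yellow line's far end at (326.5,152), easel base far corners (259,131),(369,131).

```bash
python3 -c "
from h import *
print(np.round(px('w2',[(326.5,152),(327.5,185),(259,131),(369,131)],.012),4))
o=np.array([.618,.187,0]); yw=-.043; X=np.array([np.cos(yw),np.sin(yw),0]);Y=np.array([-np.sin(yw),np.cos(yw),0])
for a,b in((0,.15),(.035,.165),(-.05,.165)): print(np.round(o+a*X+b*Y,4))
s=ctrl.sense(); A=rot(s['orientation']); p=s['position']
for a in(-.005,.005): print(proj('w2',p+A@np.array([.03,a,.107])))
"
```

```text
[[0.6258 0.3365 0.012 ]
 [0.6255 0.3112 0.012 ]
 [0.5757 0.3546 0.012 ]
 [0.6608 0.3503 0.012 ]]
[0.6244 0.3369 0.    ]
[0.6601 0.3503 0.    ]
[0.5751 0.354  0.    ]
[[315.77198242 191.9314289 ]]
[[333.9263512  191.92471307]]
```

```bash
python3 -m creep '[{"rot":[-0.008,0,0],"translation":[0,0.0054,0.04],"claw":0.002},{"rot":[-0.008,0,0],"translation":[0,0.0054,0.07],"claw":0.002},{"rot":[-0.008,0,0],"translation":[0,0.0054,0.09],"claw":0.002},{"rot":[-0.008,0,0],"translation":[0,0.0054,0.094],"claw":0.002},{"rot":[-0.008,0,0],"translation":[0,0.0054,0.096],"claw":0.002},{"rot":[-0.008,0,0],"translation":[0,0.0054,0.098],"claw":0.002},{"rot":[-0.008,0,0],"translation":[0,0.0054,0.098],"claw":0.002},{"rot":[-0.008,0,0],"translation":[0,0.0054,0.098],"claw":0.002}]' 40; python3 -c "
from h import *
st(); snap('wrist','w3'); crop('w3',200,100,240,180,3,'w3c')"
```

```text
clock: 6.58
position: [0.5966, 0.2939, 0.117]
orientation: [2.103, 2.015, 0.303]
contact_force: [-3.0, -2.3, 7.9]
opening: 0.113
grasp_force: 42.0
t 6.58 p [0.5966 0.2939 0.117 ] f [-3.  -2.3  7.9] op 0.11297814371819578 g 42.03328013420105
R [[0.043, 0.955, 0.293], [0.999, -0.041, -0.012], [0.001, 0.293, -0.956]]
```

View pics/w3c.png

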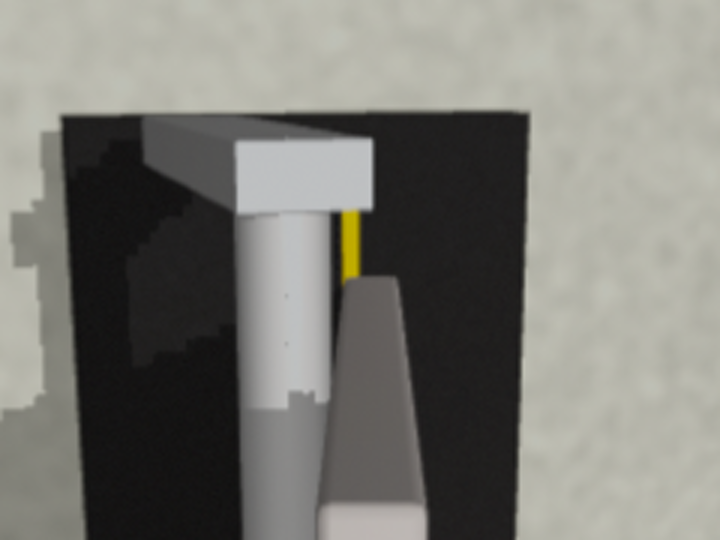

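Tile's back lower edge (crop 344,280) sits on the yellow line (342–360). Releasing and backing out.

```bash
python3 -m creep '[{"rot":[0,0,0],"translation":[0,0,0],"claw":0.015},{"rot":[0,0,0],"translation":[0,0,0],"claw":0.02},{"rot":[0,0,0],"translation":[0,0,0],"claw":0.03},{"rot":[0,0,0],"translation":[0,0,0],"claw":0.036},{"rot":[0,0,0],"translation":[0,0,-0.02],"claw":0.036},{"rot":[0,0,0],"translation":[0,0,-0.06],"claw":0.036},{"rot":[0,0,0],"translation":[0,0,-0.12],"claw":0.036},{"rot":[0,0,0],"translation":[0,0,-0.16],"claw":0.036},{"rot":[0,0,0],"translation":[0,0,-0.16],"claw":0.036},{"rot":[0,0,0],"translation":[0,0,-0.16],"claw":0.036}]' 40; python3 -c "
from h import *
st(); snap('wrist','w4'); crop('w4',200,100,240,180,3,'w4c')
rows([.5143,-.1265,.16],T(-.085));rows([.5143,-.1265,.115],T(-.085))"
```

```text
clock: 7.88
position: [0.5496, 0.2954, 0.2685]
orientation: [2.103, 2.015, 0.302]
contact_force: [-0.5, 0.0, -0.8]
opening: 0.422
grasp_force: 0.0
t 7.88 p [0.5496 0.2954 0.2685] f [-0.5  0.  -0.8] op 0.4224626150375289 g 0.0
R [[0.043, 0.955, 0.292], [0.999, -0.041, -0.012], [0.001, 0.292, -0.956]]
trans [-0.4226 -0.0475  0.0981] rot [ 0.2951 -0.0056  0.0419]
trans [-0.4225 -0.0606  0.1411] rot [ 0.2951 -0.0056  0.0419]
```

View pics/w4c.png

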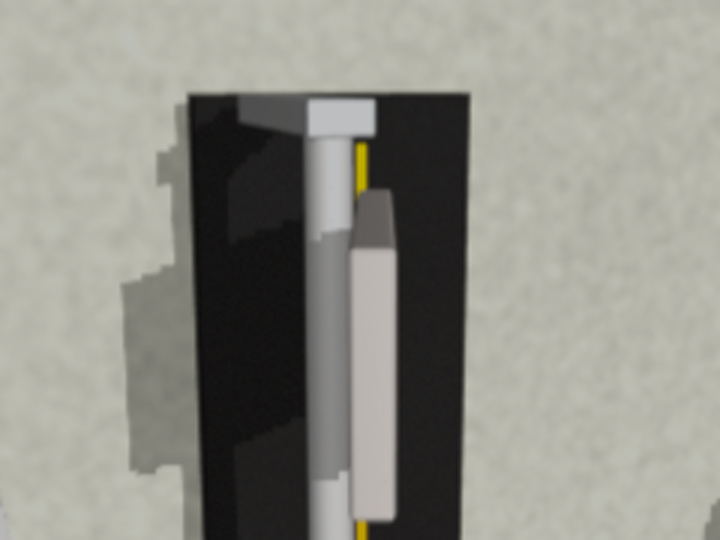

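Tile stands leaning with its back lower edge on the line (361,190 in crop). Next tile C.

```bash
python3 -m creep '[{"rot":[0.1,0,0.01],"translation":[-0.06,0,0],"claw":0.036},{"rot":[0.2,0,0.02],"translation":[-0.12,-0.005,0],"claw":0.036},{"rot":[0.295,-0.0056,0.042],"translation":[-0.18,-0.01,0],"claw":0.036},{"rot":[0.295,-0.0056,0.042],"translation":[-0.24,-0.012,0],"claw":0.036},{"rot":[0.295,-0.0056,0.042],"translation":[-0.30,-0.015,0],"claw":0.036},{"rot":[0.295,-0.0056,0.042],"translation":[-0.36,-0.0184,0.0025],"claw":0.036},{"rot":[0.295,-0.0056,0.042],"translation":[-0.41,-0.0184,0.0025],"claw":0.036},{"rot":[0.295,-0.0056,0.042],"translation":[-0.4226,-0.0184,0.0025],"claw":0.036},{"rot":[0.295,-0.0056,0.042],"translation":[-0.4226,-0.0184,0.0025],"claw":0.036},{"rot":[0.295,-0.0056,0.042],"translation":[-0.4226,-0.0184,0.0025],"claw":0.036},{"rot":[0.295,-0.0056,0.042],"translation":[-0.4226,-0.0475,0.0981],"claw":0.036},{"rot":[0.295,-0.0056,0.042],"translation":[-0.4226,-0.0475,0.0981],"claw":0.036},{"rot":[0.295,-0.0056,0.042],"translation":[-0.4226,-0.0475,0.0981],"claw":0.036}]' 40; python3 -c "
from h import *
st()
rows([.5143,-.1265,.115],T(-.085));rows([.5143,-.1265,.27],T(-.085))"
```

```text
clock: 9.55
position: [0.5128, -0.1233, 0.1573]
orientation: [-2.306, -2.125, 0.004]
contact_force: [-0.7, -0.2, 1.2]
opening: 0.42
grasp_force: 0.0
t 9.55 p [ 0.5128 -0.1233  0.1573] f [-0.7 -0.2  1.2] op 0.42046366116119854 g 0.0
R [[0.082, 0.997, -0.006], [0.997, -0.082, 0.003], [0.002, -0.006, -1.0]]
trans [-0.0031  0.002   0.0423] rot [-0.006  -0.002   0.0032]
trans [-0.0028  0.0011 -0.1127] rot [-0.006  -0.002   0.0032]
```

```bash
python3 -m creep '[{"rot":[-0.006,-0.002,0.003],"translation":[-0.002,0.0018,0.02],"claw":0.036},{"rot":[-0.006,-0.002,0.003],"translation":[-0.002,0.0018,0.042],"claw":0.036},{"rot":[-0.006,-0.002,0.003],"translation":[-0.002,0.0018,0.042],"claw":0.036},{"rot":[-0.006,-0.002,0.003],"translation":[-0.002,0.0018,0.042],"claw":0.036},{"rot":[-0.006,-0.002,0.003],"translation":[-0.002,0.0018,0.042],"claw":0.002},{"rot":[-0.006,-0.002,0.003],"translation":[-0.002,0.0018,0.042],"claw":0.002},{"rot":[-0.006,-0.002,0.003],"translation":[-0.002,0.0018,0.042],"claw":0.002},{"rot":[-0.006,-0.002,0.003],"translation":[-0.002,0.0018,0.042],"claw":0.002},{"rot":[-0.006,-0.002,0.003],"translation":[-0.002,0.0018,0.042],"claw":0.002},{"rot":[-0.006,-0.002,0.003],"translation":[-0.002,0.0018,0.042],"claw":0.002},{"rot":[-0.006,-0.002,0.003],"translation":[-0.002,0.0018,0.01],"claw":0.002},{"rot":[-0.006,-0.002,0.003],"translation":[-0.002,0.0018,-0.04],"claw":0.002},{"rot":[-0.006,-0.002,0.003],"translation":[-0.002,0.0018,-0.09],"claw":0.002},{"rot":[-0.006,-0.002,0.003],"translation":[-0.002,0.0018,-0.113],"claw":0.002},{"rot":[-0.006,-0.002,0.003],"translation":[-0.002,0.0018,-0.113],"claw":0.002},{"rot":[-0.006,-0.002,0.003],"translation":[-0.002,0.0018,-0.113],"claw":0.002},{"rot":[-0.006,-0.002,0.003],"translation":[-0.002,0.0018,-0.113],"claw":0.002}]' 40
cat >> h.py <<'E'
def place(y,h=0,tilt=np.radians(17),o=(.6195,.187,0),yw=-.043):
    X=np.array([np.cos(yw),np.sin(yw),0]);Y=np.array([-np.sin(yw),np.cos(yw),0]);Z=np.array([0,0,1])
    up=-np.sin(tilt)*X+np.cos(tilt)*Z; n=np.cos(tilt)*X+np.sin(tilt)*Z
    return np.array(o)+y*Y+.012*Z+.005*n+(.107+h)*up, T(yw,tilt)
E
python3 -c "
from h import *
st()
rows(*place(.035,.1))"
```

```text
clock: 11.68
position: [0.5155, -0.1279, 0.2714]
orientation: [2.314, 2.119, 0.003]
contact_force: [0.3, 0.4, -2.6]
opening: 0.113
grasp_force: 39.6
t 11.68 p [ 0.5155 -0.1279  0.2714] f [ 0.3  0.4 -2.6] op 0.11332204876513449 g 39.600815176963806
R [[0.088, 0.996, 0.004], [0.996, -0.088, -0.001], [-0.001, 0.004, -1.0]]
trans [0.3553 0.0185 0.0597] rot [-0.2929  0.0077 -0.0444]
```

```bash
python3 -m creep '[{"rot":[0,0,0],"translation":[0.06,0,0],"claw":0.002},{"rot":[-0.05,0,0],"translation":[0.12,0.005,0],"claw":0.002},{"rot":[-0.15,0,0],"translation":[0.18,0.01,0],"claw":0.002},{"rot":[-0.25,0.004,-0.02],"translation":[0.24,0.013,0.015],"claw":0.002},{"rot":[-0.293,0.0077,-0.044],"translation":[0.30,0.0185,0.03],"claw":0.002},{"rot":[-0.293,0.0077,-0.044],"translation":[0.34,0.0185,0.05],"claw":0.002},{"rot":[-0.293,0.0077,-0.044],"translation":[0.355,0.0185,0.0597],"claw":0.002},{"rot":[-0.293,0.0077,-0.044],"translation":[0.355,0.0185,0.0597],"claw":0.002},{"rot":[-0.293,0.0077,-0.044],"translation":[0.355,0.0185,0.0597],"claw":0.002},{"rot":[-0.293,0.0077,-0.044],"translation":[0.355,0.0185,0.0597],"claw":0.002},{"rot":[-0.293,0.0077,-0.044],"translation":[0.355,0.0185,0.0597],"claw":0.002}]' 40
python3 -c "
from h import *
st()
rows(*place(.035,0))"
```

```text
clock: 13.05
position: [0.5671, 0.2226, 0.2139]
orientation: [2.103, 2.01, 0.305]
contact_force: [-0.6, -0.1, -2.1]
opening: 0.113
grasp_force: 39.6
t 13.05 p [0.5671 0.2226 0.2139] f [-0.6 -0.1 -2.1] op 0.11277607993789816 g 39.630879163742065
R [[0.045, 0.954, 0.296], [0.999, -0.043, -0.013], [0.0, 0.296, -0.955]]
trans [ 0.0017 -0.0029  0.1018] rot [ 0.0042  0.0005 -0.0022]
```

```bash
python3 -m creep '[{"rot":[0.004,0,-0.002],"translation":[0.0015,-0.0038,0.04],"claw":0.002},{"rot":[0.004,0,-0.002],"translation":[0.0015,-0.0038,0.08],"claw":0.002},{"rot":[0.004,0,-0.002],"translation":[0.0015,-0.0038,0.094],"claw":0.002},{"rot":[0.004,0,-0.002],"translation":[0.0015,-0.0038,0.098],"claw":0.002},{"rot":[0.004,0,-0.002],"translation":[0.0015,-0.0038,0.100],"claw":0.002},{"rot":[0.004,0,-0.002],"translation":[0.0015,-0.0038,0.102],"claw":0.002},{"rot":[0.004,0,-0.002],"translation":[0.0015,-0.0038,0.102],"claw":0.002},{"rot":[0.004,0,-0.002],"translation":[0.0015,-0.0038,0.102],"claw":0.002}]' 40
python3 -c "
from h import *
st()
rows(*place(.035,0,o=(.6185,.187,0)))"
```

```text
clock: 14.05
position: [0.5937, 0.2241, 0.1199]
orientation: [2.101, 2.014, 0.303]
contact_force: [-15.6, -5.1, 32.9]
opening: 0.111
grasp_force: 45.5
t 14.05 p [0.5937 0.2241 0.1199] f [-15.6  -5.1  32.9] op 0.11066284321848535 g 45.50030529499054
R [[0.043, 0.955, 0.294], [0.999, -0.041, -0.013], [-0.0, 0.295, -0.956]]
trans [-0.001  -0.0014  0.0038] rot [ 0.0024 -0.0001  0.0004]
```

```bash
python3 -m creep '[{"rot":[0,0,0],"translation":[0,0,-0.003],"claw":0.002},{"rot":[0,0,0],"translation":[0,0,-0.003],"claw":0.002},{"rot":[0,0,0],"translation":[0,0,-0.003],"claw":0.002}]' 40
python3 -c "
from h import *
st(); snap('wrist','w5'); crop('w5',200,100,240,180,3,'w5c')"
```

```text
clock: 14.42
position: [0.593, 0.2247, 0.1199]
orientation: [2.101, 2.015, 0.303]
contact_force: [-6.2, -2.1, 15.2]
opening: 0.106
grasp_force: 42.5
t 14.43 p [0.593  0.2247 0.1199] f [-6.2 -2.1 15.2] op 0.1063413050519918 g 42.451052069664
R [[0.041, 0.955, 0.294], [0.999, -0.04, -0.012], [0.0, 0.294, -0.956]]
```

View pics/w5c.png

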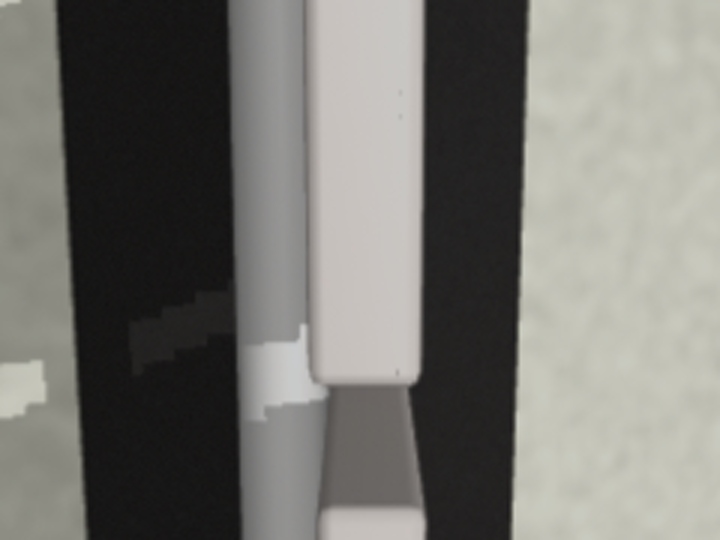

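Tiles one and two line up along the rail. Release, retract, go over tile B.

```bash
python3 -m creep '[{"rot":[0,0,0],"translation":[0,0,-0.001],"claw":0.015},{"rot":[0,0,0],"translation":[0,0,-0.001],"claw":0.02},{"rot":[0,0,0],"translation":[0,0,-0.001],"claw":0.03},{"rot":[0,0,0],"translation":[0,0,-0.001],"claw":0.036},{"rot":[0,0,0],"translation":[0,0,-0.02],"claw":0.036},{"rot":[0,0,0],"translation":[0,0,-0.06],"claw":0.036},{"rot":[0,0,0],"translation":[0,0,-0.12],"claw":0.036},{"rot":[0,0,0],"translation":[0,0,-0.16],"claw":0.036},{"rot":[0,0,0],"translation":[0,0,-0.16],"claw":0.036},{"rot":[0,0,0],"translation":[0,0,-0.16],"claw":0.036}]' 40; python3 -c "
from h import *
st(); snap('wrist','w6')
rows([.5638,-.130,.25],T(-.085));rows([.5638,-.130,.16],T(-.085))"
```

```text
clock: 15.72
position: [0.5453, 0.2261, 0.2711]
orientation: [2.101, 2.016, 0.301]
contact_force: [-0.4, 0.4, -0.9]
opening: 0.42
grasp_force: 0.0
t 15.72 p [0.5453 0.2261 0.2711] f [-0.4  0.4 -0.9] op 0.42005844106719975 g 0.0
R [[0.041, 0.956, 0.292], [0.999, -0.039, -0.013], [-0.0, 0.292, -0.956]]
trans [-0.3547  0.0261  0.0294] rot [ 0.2951 -0.005   0.0433]
trans [-3.545e-01 -1.000e-04  1.155e-01] rot [ 0.2951 -0.005   0.0433]
```

```bash
python3 -m creep '[{"rot":[0.1,0,0.01],"translation":[-0.06,0,0],"claw":0.036},{"rot":[0.2,0,0.02],"translation":[-0.12,0.01,0],"claw":0.036},{"rot":[0.295,-0.005,0.043],"translation":[-0.18,0.015,0.01],"claw":0.036},{"rot":[0.295,-0.005,0.043],"translation":[-0.24,0.02,0.02],"claw":0.036},{"rot":[0.295,-0.005,0.043],"translation":[-0.30,0.026,0.025],"claw":0.036},{"rot":[0.295,-0.005,0.043],"translation":[-0.34,0.026,0.029],"claw":0.036},{"rot":[0.295,-0.005,0.043],"translation":[-0.3547,0.026,0.029],"claw":0.036},{"rot":[0.295,-0.005,0.043],"translation":[-0.3547,0.026,0.029],"claw":0.036},{"rot":[0.295,-0.005,0.043],"translation":[-0.3547,0.026,0.029],"claw":0.036},{"rot":[0.295,-0.005,0.043],"translation":[-0.3545,0,0.1155],"claw":0.036},{"rot":[0.295,-0.005,0.043],"translation":[-0.3545,0,0.1155],"claw":0.036},{"rot":[0.295,-0.005,0.043],"translation":[-0.3545,0,0.1155],"claw":0.036},{"rot":[0.295,-0.005,0.043],"translation":[-0.3545,0,0.1155],"claw":0.036},{"rot":[0.295,-0.005,0.043],"translation":[-0.3545,0,0.1155],"claw":0.036},{"rot":[0.295,-0.005,0.043],"translation":[-0.3545,0,0.1155],"claw":0.036}]' 40; python3 -c "
from h import *
st()
rows([.5638,-.130,.115],T(-.085))"
```

```text
clock: 17.65
position: [0.5655, -0.1296, 0.1617]
orientation: [2.312, 2.124, 0.004]
contact_force: [0.3, 0.4, -0.8]
opening: 0.427
grasp_force: 0.0
t 17.65 p [ 0.5655 -0.1296  0.1617] f [ 0.3  0.4 -0.8] op 0.426726046570527 g 0.0
R [[0.084, 0.996, 0.003], [0.996, -0.084, 0.0], [0.0, 0.003, -1.0]]
trans [-0.0006 -0.0018  0.0467] rot [ 0.0034 -0.0005  0.0006]
```

```bash
python3 -m creep '[{"rot":[0.003,0,0],"translation":[0,-0.001,0.025],"claw":0.036},{"rot":[0.003,0,0],"translation":[0,-0.001,0.0455],"claw":0.036},{"rot":[0.003,0,0],"translation":[0,-0.001,0.0455],"claw":0.036},{"rot":[0.003,0,0],"translation":[0,-0.001,0.0455],"claw":0.036},{"rot":[0.003,0,0],"translation":[0,-0.001,0.0455],"claw":0.002},{"rot":[0.003,0,0],"translation":[0,-0.001,0.0455],"claw":0.002},{"rot":[0.003,0,0],"translation":[0,-0.001,0.0455],"claw":0.002},{"rot":[0.003,0,0],"translation":[0,-0.001,0.0455],"claw":0.002},{"rot":[0.003,0,0],"translation":[0,-0.001,0.0455],"claw":0.002},{"rot":[0.003,0,0],"translation":[0,-0.001,0.0455],"claw":0.002}]' 40
python3 -c "
from h import *
st()
rows([.5638,-.130,.27],T(-.085))"
```

```text
clock: 18.9
position: [0.565, -0.1296, 0.1159]
orientation: [2.313, 2.125, 0.001]
contact_force: [1.6, -0.3, 5.3]
opening: 0.113
grasp_force: 40.2
t 18.9 p [ 0.565  -0.1296  0.1159] f [ 1.6 -0.3  5.3] op 0.1126541310052749 g 40.17102062702179
R [[0.084, 0.996, 0.001], [0.996, -0.084, 0.0], [0.0, 0.001, -1.0]]
trans [-0.0004 -0.001  -0.1541] rot [ 0.0008 -0.0004  0.0005]
```

```bash
python3 -m creep '[{"rot":[0,0,0],"translation":[0,0,-0.04],"claw":0.002},{"rot":[0,0,0],"translation":[0,0,-0.09],"claw":0.002},{"rot":[0,0,0],"translation":[0,0,-0.14],"claw":0.002},{"rot":[0,0,0],"translation":[0,0,-0.154],"claw":0.002},{"rot":[0,0,0],"translation":[0,0,-0.154],"claw":0.002},{"rot":[0,0,0],"translation":[0,0,-0.154],"claw":0.002},{"rot":[0,0,0],"translation":[0,0,-0.154],"claw":0.002},{"rot":[0,0,0],"translation":[0,0,-0.154],"claw":0.002}]' 40
python3 -c "
from h import *
st()
rows(*place(-.035,.1,o=(.6185,.187,0)))"
```

```text
clock: 19.9
position: [0.5633, -0.1294, 0.2675]
orientation: [-2.311, -2.123, 0.004]
contact_force: [-0.1, 0.2, -1.7]
opening: 0.112
grasp_force: 39.5
t 19.9 p [ 0.5633 -0.1294  0.2675] f [-0.1  0.2 -1.7] op 0.11224742860809248 g 39.533624053001404
R [[0.084, 0.996, -0.004], [0.996, -0.084, 0.001], [0.001, -0.004, -1.0]]
trans [ 0.2826 -0.0258  0.0564] rot [-0.3009  0.0054 -0.0414]
```

```bash
python3 -m creep '[{"rot":[0,0,0],"translation":[0.06,-0.005,0],"claw":0.002},{"rot":[-0.1,0,0],"translation":[0.12,-0.01,0],"claw":0.002},{"rot":[-0.2,0.003,-0.02],"translation":[0.18,-0.02,0.015],"claw":0.002},{"rot":[-0.301,0.0054,-0.041],"translation":[0.24,-0.0258,0.03],"claw":0.002},{"rot":[-0.301,0.0054,-0.041],"translation":[0.275,-0.0258,0.05],"claw":0.002},{"rot":[-0.301,0.0054,-0.041],"translation":[0.2826,-0.0258,0.0564],"claw":0.002},{"rot":[-0.301,0.0054,-0.041],"translation":[0.2826,-0.0258,0.0564],"claw":0.002},{"rot":[-0.301,0.0054,-0.041],"translation":[0.2826,-0.0258,0.0564],"claw":0.002},{"rot":[-0.301,0.0054,-0.041],"translation":[0.2826,-0.0258,0.0564],"claw":0.002},{"rot":[-0.301,0.0054,-0.041],"translation":[0.2826,-0.0258,0.0564],"claw":0.002},{"rot":[-0.301,0.0054,-0.041],"translation":[0.2826,-0.0258,0.0564],"claw":0.002},{"rot":[-0.301,0.0054,-0.041],"translation":[0.2826,-0.0258,0.0564],"claw":0.002}]' 40
python3 -c "
from h import *
st()
rows(*place(-.035,0,o=(.6185,.187,0)))"
```

```text
clock: 21.4
position: [0.562, 0.1542, 0.2127]
orientation: [2.102, 2.013, 0.303]
contact_force: [0.5, 0.3, -1.6]
opening: 0.112
grasp_force: 39.7
t 21.4 p [0.562  0.1542 0.2127] f [ 0.5  0.3 -1.6] op 0.11164832366665975 g 39.701719880104065
R [[0.044, 0.955, 0.294], [0.999, -0.042, -0.013], [-0.0, 0.295, -0.956]]
trans [ 0.0002 -0.0013  0.101 ] rot [ 0.0024  0.0002 -0.0005]
```

```bash
python3 -m creep '[{"rot":[0.002,0,0],"translation":[0,-0.001,0.04],"claw":0.002},{"rot":[0.002,0,0],"translation":[0,-0.001,0.08],"claw":0.002},{"rot":[0.002,0,0],"translation":[0,-0.001,0.094],"claw":0.002},{"rot":[0.002,0,0],"translation":[0,-0.001,0.097],"claw":0.002},{"rot":[0.002,0,0],"translation":[0,-0.001,0.099],"claw":0.002},{"rot":[0.002,0,0],"translation":[0,-0.001,0.099],"claw":0.002},{"rot":[0.002,0,0],"translation":[0,-0.001,0.099],"claw":0.002},{"rot":[0.002,0,0],"translation":[0,-0.001,0.099],"claw":0.002}]' 40
python3 -c "
from h import *
st()
rows(*place(-.035,0,o=(.6185,.187,0)))"
```

```text
clock: 22.4
position: [0.5902, 0.1532, 0.1182]
orientation: [2.103, 2.014, 0.302]
contact_force: [-0.1, -0.1, -2.6]
opening: 0.109
grasp_force: 39.9
t 22.4 p [0.5902 0.1532 0.1182] f [-0.1 -0.1 -2.6] op 0.10856817066661112 g 39.94384825229645
R [[0.043, 0.955, 0.293], [0.999, -0.041, -0.012], [0.0, 0.293, -0.956]]
trans [-0.     -0.0004  0.0024] rot [ 0.0008 -0.0001 -0.0003]
```

Not touching yet; 2 mm more, then release.

```bash
python3 -m creep '[{"rot":[0,0,0],"translation":[0,0,0.001],"claw":0.002},{"rot":[0,0,0],"translation":[0,0,0.002],"claw":0.002},{"rot":[0,0,0],"translation":[0,0,0.0025],"claw":0.002},{"rot":[0,0,0],"translation":[0,0,0.0025],"claw":0.002},{"rot":[0,0,0],"translation":[0,0,0.0025],"claw":0.002}]' 40
python3 -c "
from h import *
st()"
```

```text
clock: 23.02
position: [0.591, 0.1531, 0.1165]
orientation: [2.103, 2.013, 0.302]
contact_force: [-5.7, -0.6, 9.9]
opening: 0.112
grasp_force: 41.9
t 23.02 p [0.591  0.1531 0.1165] f [-5.7 -0.6  9.9] op 0.11214697329922946 g 41.858811378479004
R [[0.043, 0.955, 0.293], [0.999, -0.042, -0.013], [-0.0, 0.293, -0.956]]
```

```bash
python3 -m creep '[{"rot":[0,0,0],"translation":[0,0,-0.001],"claw":0.015},{"rot":[0,0,0],"translation":[0,0,-0.001],"claw":0.02},{"rot":[0,0,0],"translation":[0,0,-0.001],"claw":0.03},{"rot":[0,0,0],"translation":[0,0,-0.001],"claw":0.036},{"rot":[0,0,0],"translation":[0,0,-0.02],"claw":0.036},{"rot":[0,0,0],"translation":[0,0,-0.06],"claw":0.036},{"rot":[0,0,0],"translation":[0,0,-0.12],"claw":0.036},{"rot":[0,0,0],"translation":[0,0,-0.16],"claw":0.036},{"rot":[0,0,0],"translation":[0,0,-0.16],"claw":0.036},{"rot":[0,0,0],"translation":[0,0,-0.16],"claw":0.036}]' 40; python3 -c "
from h import *
st(); snap('wrist','w7')
rows([.6132,-.134,.25],T(-.085));rows([.6132,-.134,.16],T(-.085))"
```

```text
clock: 24.28
position: [0.5438, 0.1549, 0.2678]
orientation: [2.103, 2.014, 0.3]
contact_force: [-0.5, -0.2, -0.8]
opening: 0.424
grasp_force: 0.0
t 24.27 p [0.5438 0.1549 0.2678] f [-0.5 -0.2 -0.8] op 0.4236413811748001 g 0.0
R [[0.043, 0.955, 0.292], [0.999, -0.041, -0.013], [-0.0, 0.292, -0.956]]
trans [-0.2853  0.0736  0.0404] rot [ 0.2951 -0.005   0.0413]
trans [-0.2852  0.0474  0.1266] rot [ 0.2951 -0.005   0.0413]
```

```bash
python3 -m creep '[{"rot":[0.1,0,0.01],"translation":[-0.06,0.015,0],"claw":0.036},{"rot":[0.2,0,0.02],"translation":[-0.12,0.03,0.01],"claw":0.036},{"rot":[0.295,-0.005,0.041],"translation":[-0.18,0.05,0.02],"claw":0.036},{"rot":[0.295,-0.005,0.041],"translation":[-0.24,0.0736,0.03],"claw":0.036},{"rot":[0.295,-0.005,0.041],"translation":[-0.28,0.0736,0.04],"claw":0.036},{"rot":[0.295,-0.005,0.041],"translation":[-0.2853,0.0736,0.0404],"claw":0.036},{"rot":[0.295,-0.005,0.041],"translation":[-0.2853,0.0736,0.0404],"claw":0.036},{"rot":[0.295,-0.005,0.041],"translation":[-0.2853,0.0736,0.0404],"claw":0.036},{"rot":[0.295,-0.005,0.041],"translation":[-0.2853,0.0474,0.1266],"claw":0.036},{"rot":[0.295,-0.005,0.041],"translation":[-0.2853,0.0474,0.1266],"claw":0.036},{"rot":[0.295,-0.005,0.041],"translation":[-0.2853,0.0474,0.1266],"claw":0.036},{"rot":[0.295,-0.005,0.041],"translation":[-0.2853,0.0474,0.1266],"claw":0.036},{"rot":[0.295,-0.005,0.041],"translation":[-0.2853,0.0474,0.1266],"claw":0.036},{"rot":[0.295,-0.005,0.041],"translation":[-0.2853,0.0474,0.1266],"claw":0.036}]' 40; python3 -c "
from h import *
st()
rows([.6135,-.134,.115],T(-.085))"
```

```text
clock: 26.08
position: [0.6149, -0.1336, 0.1627]
orientation: [2.311, 2.124, 0.006]
contact_force: [-0.6, 0.0, -1.5]
opening: 0.423
grasp_force: 0.0
t 26.07 p [ 0.6149 -0.1336  0.1627] f [-0.6  0.  -1.5] op 0.4231452840882474 g 0.0
R [[0.084, 0.996, 0.005], [0.996, -0.084, 0.001], [0.001, 0.004, -1.0]]
trans [-0.0006 -0.0016  0.0477] rot [ 0.0045 -0.001   0.0006]
```

```bash
python3 -m creep '[{"rot":[0.004,0,0],"translation":[0,-0.001,0.025],"claw":0.036},{"rot":[0.004,0,0],"translation":[0,-0.001,0.0465],"claw":0.036},{"rot":[0.004,0,0],"translation":[0,-0.001,0.0465],"claw":0.036},{"rot":[0.004,0,0],"translation":[0,-0.001,0.0465],"claw":0.036},{"rot":[0.004,0,0],"translation":[0,-0.001,0.0465],"claw":0.002},{"rot":[0.004,0,0],"translation":[0,-0.001,0.0465],"claw":0.002},{"rot":[0.004,0,0],"translation":[0,-0.001,0.0465],"claw":0.002},{"rot":[0.004,0,0],"translation":[0,-0.001,0.0465],"claw":0.002},{"rot":[0.004,0,0],"translation":[0,-0.001,0.0465],"claw":0.002},{"rot":[0.004,0,0],"translation":[0,-0.001,0.0465],"claw":0.002},{"rot":[0.004,0,0],"translation":[0,-0.001,0],"claw":0.002},{"rot":[0.004,0,0],"translation":[0,-0.001,-0.05],"claw":0.002},{"rot":[0.004,0,0],"translation":[0,-0.001,-0.1],"claw":0.002},{"rot":[0.004,0,0],"translation":[0,-0.001,-0.107],"claw":0.002},{"rot":[0.004,0,0],"translation":[0,-0.001,-0.107],"claw":0.002},{"rot":[0.004,0,0],"translation":[0,-0.001,-0.107],"claw":0.002},{"rot":[0.004,0,0],"translation":[0,-0.001,-0.107],"claw":0.002},{"rot":[0.004,0,0],"translation":[0,-0.001,-0.107],"claw":0.002}]' 40
python3 -c "
from h import *
st()
rows(*place(-.105,.1,o=(.6185,.187,0)))"
```

```text
clock: 28.32
position: [0.6123, -0.1335, 0.2671]
orientation: [-2.311, -2.123, 0.003]
contact_force: [0.6, 0.5, -2.5]
opening: 0.11
grasp_force: 40.0
t 28.32 p [ 0.6123 -0.1335  0.2671] f [ 0.6  0.5 -2.5] op 0.1099524478924649 g 39.98568892478943
R [[0.084, 0.996, -0.004], [0.996, -0.084, 0.001], [0.001, -0.004, -1.0]]
trans [ 0.2126 -0.072   0.0562] rot [-0.3006  0.005  -0.0414]
```

```bash
python3 -m creep '[{"rot":[0,0,0],"translation":[0.05,-0.015,0],"claw":0.002},{"rot":[-0.1,0,0],"translation":[0.10,-0.03,0],"claw":0.002},{"rot":[-0.2,0.003,-0.02],"translation":[0.15,-0.05,0.015],"claw":0.002},{"rot":[-0.301,0.005,-0.041],"translation":[0.19,-0.065,0.03],"claw":0.002},{"rot":[-0.301,0.005,-0.041],"translation":[0.2126,-0.072,0.05],"claw":0.002},{"rot":[-0.301,0.005,-0.041],"translation":[0.2126,-0.072,0.0562],"claw":0.002},{"rot":[-0.301,0.005,-0.041],"translation":[0.2126,-0.072,0.0562],"claw":0.002},{"rot":[-0.301,0.005,-0.041],"translation":[0.2126,-0.072,0.0562],"claw":0.002},{"rot":[-0.301,0.005,-0.041],"translation":[0.2126,-0.072,0.0562],"claw":0.002},{"rot":[-0.301,0.005,-0.041],"translation":[0.2126,-0.072,0.0562],"claw":0.002},{"rot":[-0.301,0.005,-0.041],"translation":[0.2126,-0.072,0.0562],"claw":0.002}]' 40
python3 -c "
from h import *
st()
rows(*place(-.105,0,o=(.6185,.187,0)))"
```

```text
clock: 29.7
position: [0.559, 0.0842, 0.2125]
orientation: [2.102, 2.012, 0.303]
contact_force: [-0.7, 0.8, -2.6]
opening: 0.108
grasp_force: 39.9
t 29.7 p [0.559  0.0842 0.2125] f [-0.7  0.8 -2.6] op 0.10815671980798743 g 39.93986427783966
R [[0.044, 0.955, 0.295], [0.999, -0.042, -0.013], [0.0, 0.295, -0.956]]
trans [ 0.0002 -0.0013  0.1008] rot [ 0.0025  0.0002 -0.0007]
```

```bash
python3 -m creep '[{"rot":[0.002,0,0],"translation":[0,-0.001,0.04],"claw":0.002},{"rot":[0.002,0,0],"translation":[0,-0.001,0.08],"claw":0.002},{"rot":[0.002,0,0],"translation":[0,-0.001,0.094],"claw":0.002},{"rot":[0.002,0,0],"translation":[0,-0.001,0.097],"claw":0.002},{"rot":[0.002,0,0],"translation":[0,-0.001,0.099],"claw":0.002},{"rot":[0.002,0,0],"translation":[0,-0.001,0.1005],"claw":0.002},{"rot":[0.002,0,0],"translation":[0,-0.001,0.1005],"claw":0.002},{"rot":[0.002,0,0],"translation":[0,-0.001,0.1005],"claw":0.002}]' 40
python3 -c "
from h import *
st()
rows(*place(-.105,0,o=(.6185,.187,0)))"
```

```text
clock: 30.7
position: [0.5876, 0.0833, 0.1165]
orientation: [2.103, 2.014, 0.302]
contact_force: [-0.7, -0.2, 0.1]
opening: 0.109
grasp_force: 40.3
t 30.7 p [0.5876 0.0833 0.1165] f [-0.7 -0.2  0.1] op 0.10900568526765118 g 40.319300293922424
R [[0.043, 0.955, 0.293], [0.999, -0.041, -0.012], [0.0, 0.293, -0.956]]
trans [-0.0001 -0.0003  0.0007] rot [ 0.0008 -0.0001 -0.0003]
```

Just touching. 1 mm more, release and retract, then a look at the row of tiles.

```bash
python3 -m creep '[{"rot":[0,0,0],"translation":[0,0,0.001],"claw":0.002},{"rot":[0,0,0],"translation":[0,0,0.001],"claw":0.002},{"rot":[0,0,0],"translation":[0,0,0.0005],"claw":0.015},{"rot":[0,0,0],"translation":[0,0,0],"claw":0.02},{"rot":[0,0,0],"translation":[0,0,0],"claw":0.03},{"rot":[0,0,0],"translation":[0,0,0],"claw":0.036},{"rot":[0,0,0],"translation":[0,0,-0.02],"claw":0.036},{"rot":[0,0,0],"translation":[0,0,-0.06],"claw":0.036},{"rot":[0,0,0],"translation":[0,0,-0.12],"claw":0.036},{"rot":[0,0,0],"translation":[0,0,-0.18],"claw":0.036},{"rot":[0,0,0],"translation":[-0.05,-0.05,-0.2],"claw":0.036},{"rot":[0.1,0,0],"translation":[-0.10,-0.1,-0.2],"claw":0.036},{"rot":[0.3,0,0],"translation":[-0.12,-0.12,-0.2],"claw":0.0854},{"rot":[0.3,0,0],"translation":[-0.12,-0.12,-0.2],"claw":0.0854},{"rot":[0.3,0,0],"translation":[-0.12,-0.12,-0.2],"claw":0.0854}]' 40; python3 -c "
from h import *
st(); snap('top','top1'); snap('scene','scene1'); crop('top1',140,165,200,150,4,'t1c')
a=cv2.resize(cv2.imread('pics/scene1.png')[180:330,300:500],None,fx=2,fy=2,interpolation=cv2.INTER_CUBIC)
b=cv2.resize(cv2.imread('pics/top1.png')[150:330,140:340],None,fx=2,fy=2,interpolation=cv2.INTER_CUBIC)
a=cv2.copyMakeBorder(a,0,60,0,0,0); cv2.imwrite('pics/m1.png',np.hstack([a,b]))"
```

```text
clock: 32.58
position: [0.41, -0.0286, 0.272]
orientation: [-2.268, -2.172, 0.002]
contact_force: [-0.4, -0.5, -0.4]
opening: 1.0
grasp_force: 0.0
t 32.58 p [ 0.41   -0.0286  0.272 ] f [-0.4 -0.5 -0.4] op 0.9999628971982217 g 0.0
R [[0.043, 0.999, -0.001], [0.999, -0.043, -0.0], [-0.0, -0.001, -1.0]]
```

View pics/m1.png

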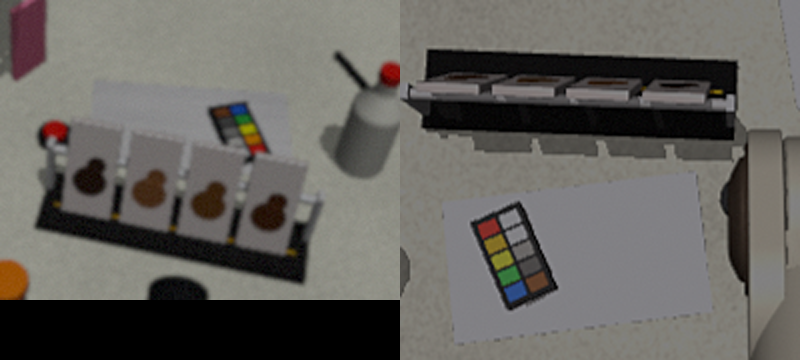

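All four tiles lean on the line, smears outward. The chart has been knocked about 40 mm toward +y: corners now in top1 ≈ (175.5,261),(199,251.5),(218,295),(196,304.5).

```bash
python3 -c "
from h import *
# refine chart corners: dark border+patches vs foil
im=cv2.imread('pics/top1.png'); 
C=px('top1',np.array([(471,222),(518,203),(556,290),(512,309)])/2-np.array([200,0])+np.array([140,150])-.25,.01)
c=C.mean(0); yaw=np.arctan2(*(C[1]-C[2]+C[0]-C[3])[1::-1]); print(C.round(4),c,yaw,np.linalg.norm(C[1]-C[2]),np.linalg.norm(C[0]-C[1]))
s=ctrl.sense(); print('joints',np.round(s['joints'],2))
g=c-.036*np.array([np.cos(yaw),np.sin(yaw),0]); print('grip',g)
for a in (yaw+np.pi/2,yaw-np.pi/2):
  g[2]=.2; rows(g,T(a))
"
```

```text
[[0.4753 0.2991 0.01  ]
 [0.4949 0.2506 0.01  ]
 [0.4039 0.2094 0.01  ]
 [0.3847 0.2545 0.01  ]] [0.4397063  0.25337828 0.01      ] 0.4413463520210915 0.09988428910321216 0.05238963089352616
joints [-0.26 -0.    0.27  2.1   0.    1.05 -0.04]
grip [0.40715592 0.23800062 0.01      ]
trans [ 0.2658 -0.0133  0.072 ] rot [-1.3000e-03 -1.9000e-03 -2.0537e+00]
trans [ 0.2658 -0.0133  0.072 ] rot [-0.0016  0.0011  1.0879]
```

```bash
python3 -m creep '[{"rot":[0,0,-0.18],"translation":[0.05,0,0],"claw":0.0854},{"rot":[0,0,-0.36],"translation":[0.1,-0.005,0.01],"claw":0.0854},{"rot":[0,0,-0.54],"translation":[0.15,-0.01,0.03],"claw":0.0854},{"rot":[0,0,-0.72],"translation":[0.2,-0.013,0.05],"claw":0.0854},{"rot":[0,0,-0.9],"translation":[0.25,-0.013,0.06],"claw":0.0854},{"rot":[0,0,-1.08],"translation":[0.266,-0.013,0.072],"claw":0.0854},{"rot":[0,0,-1.26],"translation":[0.266,-0.013,0.072],"claw":0.0854},{"rot":[0,0,-1.44],"translation":[0.266,-0.013,0.072],"claw":0.0854},{"rot":[0,0,-1.62],"translation":[0.266,-0.013,0.072],"claw":0.0854},{"rot":[0,0,-1.8],"translation":[0.266,-0.013,0.072],"claw":0.0854},{"rot":[0,0,-1.98],"translation":[0.266,-0.013,0.072],"claw":0.0854},{"rot":[0,0,-2.054],"translation":[0.266,-0.013,0.072],"claw":0.0854},{"rot":[0,0,-2.054],"translation":[0.266,-0.013,0.072],"claw":0.0854},{"rot":[0,0,-2.054],"translation":[0.266,-0.013,0.072],"claw":0.0854},{"rot":[0,0,-2.054],"translation":[0.266,-0.013,0.072],"claw":0.0854}]' 40; python3 -c "
from h import *
s=st(); print(np.round(s['joints'],2)); snap('wrist','w8')"
```

```text
clock: 34.55
position: [0.4074, 0.2374, 0.2002]
orientation: [0.684, -3.063, -0.001]
contact_force: [-0.3, 0.3, -0.3]
opening: 1.002
grasp_force: 0.0
t 34.55 p [0.4074 0.2374 0.2002] f [-0.3  0.3 -0.3] op 1.0017025670330533 g 0.0
R [[-0.905, -0.425, -0.003], [-0.425, 0.905, 0.0], [0.003, 0.001, -1.0]]
[-0.43  0.22 -0.18  2.04  0.05  0.9   1.38]
```

View pics/w8.png

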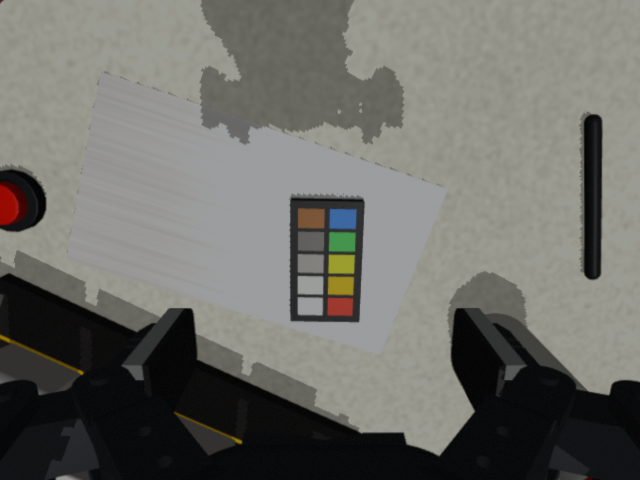

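Wrist view: chart top face corners (291,200),(364,200),(359,321),(291,320); wash bottle's shadow at (490,290), the bottle itself out of the way of the fingers? — checked by numbers next.

```bash
python3 -c "
from h import *
C=px('w8',[(291,200),(364,200),(359,321),(291,320)],.01)
c=C.mean(0); d=C[2]-C[1]+C[3]-C[0]; yaw=np.arctan2(d[1],d[0])
print(C.round(4).tolist(),c.round(4),yaw,[round(float(np.linalg.norm(C[i]-C[i-1])),4) for i in range(4)])
g=c-.036*np.array([np.cos(yaw),np.sin(yaw),0])
g[2]=.06; rows(g,T(yaw+np.pi/2)); g[2]=.018; rows(g,T(yaw+np.pi/2))
print('bottle',px('top0',[(90,265)],.17),'shutter foil',px('w8',[(5,203)],.03))
"
```

```text
[[0.4065, 0.2109, 0.01], [0.3833, 0.2603, 0.01], [0.4736, 0.301, 0.01], [0.4961, 0.2508, 0.01]] [0.4399 0.2558 0.01  ] 0.4212339153198964 [0.0982, 0.0546, 0.0991, 0.0551]
trans [-0.0016  0.0034  0.1402] rot [ 0.0013 -0.0026  0.0183]
trans [-0.0017  0.0033  0.1822] rot [ 0.0013 -0.0026  0.0183]
bottle [[0.45111161 0.41443411 0.17      ]] shutter foil [[0.49108862 0.02641508 0.03      ]]
```

```bash
python3 -m creep '[{"rot":[0,0,0.018],"translation":[-0.001,0.003,0.05],"claw":0.068},{"rot":[0,0,0.018],"translation":[-0.0017,0.0033,0.1],"claw":0.068},{"rot":[0,0,0.018],"translation":[-0.0017,0.0033,0.14],"claw":0.068},{"rot":[0,0,0.018],"translation":[-0.0017,0.0033,0.165],"claw":0.068},{"rot":[0,0,0.018],"translation":[-0.0017,0.0033,0.175],"claw":0.068},{"rot":[0,0,0.018],"translation":[-0.0017,0.0033,0.18],"claw":0.068},{"rot":[0,0,0.018],"translation":[-0.0017,0.0033,0.182],"claw":0.068},{"rot":[0,0,0.018],"translation":[-0.0017,0.0033,0.182],"claw":0.068},{"rot":[0,0,0.018],"translation":[-0.0017,0.0033,0.182],"claw":0.068},{"rot":[0,0,0.018],"translation":[-0.0017,0.0033,0.182],"claw":0.068}]' 40; python3 -c "
from h import *
s=st()
rows([.4071,.2411,.012],T(.4212+np.pi/2))"
```

```text
clock: 35.85
position: [0.4074, 0.241, 0.0186]
orientation: [0.657, -3.07, -0.001]
contact_force: [1.0, -0.5, 0.6]
opening: 0.797
grasp_force: 0.0
t 35.85 p [0.4074 0.241  0.0186] f [ 1.  -0.5  0.6] op 0.7965004923746511 g 0.0
R [[-0.912, -0.409, -0.002], [-0.409, 0.912, 0.0], [0.002, 0.001, -1.0]]
trans [0.0002 0.0002 0.0066] rot [ 0.0013 -0.0019  0.0006]
```

```bash
python3 -m creep '[{"rot":[0,0,0],"translation":[0,0,0.002],"claw":0.068},{"rot":[0,0,0],"translation":[0,0,0.004],"claw":0.068},{"rot":[0,0,0],"translation":[0,0,0.004],"claw":0.068},{"rot":[0,0,0],"translation":[0,0,0.004],"claw":0.068}]' 40; python3 -c "
from h import *
s=st()"; python3 -m creep '[{"rot":[0,0,0],"translation":[0,0,0],"claw":0.05},{"rot":[0,0,0],"translation":[0,0,0],"claw":0.05},{"rot":[0,0,0],"translation":[0,0,0],"claw":0.05},{"rot":[0,0,0],"translation":[0,0,0],"claw":0.05},{"rot":[0,0,0],"translation":[0,0,0],"claw":0.05},{"rot":[0,0,0],"translation":[0,0,0],"claw":0.05}]' 40
```

```text
clock: 36.35
position: [0.407, 0.2409, 0.0141]
orientation: [0.657, -3.069, -0.001]
contact_force: [1.1, 0.2, -0.1]
opening: 0.798
grasp_force: 0.0
t 36.35 p [0.407  0.2409 0.0141] f [ 1.1  0.2 -0.1] op 0.7975582502352138 g 0.0
R [[-0.912, -0.41, -0.003], [-0.41, 0.912, -0.0], [0.003, 0.001, -1.0]]
clock: 37.1
position: [0.4072, 0.2408, 0.0145]
orientation: [0.657, -3.069, -0.001]
contact_force: [-0.4, -0.5, 5.6]
opening: 0.639
grasp_force: 41.8
```

```bash
python3 -m creep '[{"rot":[0,0,0],"translation":[0,0,0],"claw":0.062},{"rot":[0,0,0],"translation":[0,0,-0.0025],"claw":0.062},{"rot":[0,0,0],"translation":[0,0,-0.0025],"claw":0.062},{"rot":[0,0,0],"translation":[0,0,-0.0025],"claw":0.05},{"rot":[0,0,0],"translation":[0,0,-0.0025],"claw":0.05},{"rot":[0,0,0],"translation":[0,0,-0.0025],"claw":0.05},{"rot":[0,0,0],"translation":[0,0,-0.0025],"claw":0.05},{"rot":[0,0,0],"translation":[0,0,-0.0025],"claw":0.05}]' 60; python3 -c "
from h import *
s=st()"; python3 -m creep '[{"rot":[0,0,0],"translation":[0,0,-0.03],"claw":0.05},{"rot":[0,0,0],"translation":[0,0,-0.08],"claw":0.05},{"rot":[0,0,0],"translation":[0,0,-0.12],"claw":0.05},{"rot":[0,0,0],"translation":[0,0,-0.12],"claw":0.05},{"rot":[0,0,0],"translation":[0,0,-0.12],"claw":0.05},{"rot":[0,0,0],"translation":[0,0,-0.12],"claw":0.05}]' 60; python3 -c "
from h import *
snap('wrist','w9')
y=-.735; o=np.array([.4862,-.310,0]); X=np.array([np.cos(y),np.sin(y),0])
for x,z in((-.12,.1),(-.12,.034)):
  rows(o+(x-.036)*X+[0,0,z],T(y+np.pi/2))"
```

```text
clock: 38.1
position: [0.4072, 0.2409, 0.0174]
orientation: [0.657, -3.069, -0.001]
contact_force: [-1.7, -1.2, 9.5]
opening: 0.625
grasp_force: 60.8
t 38.1 p [0.4072 0.2409 0.0174] f [-1.7 -1.2  9.5] op 0.6246245017125781 g 60.80821752548218
R [[-0.912, -0.409, -0.003], [-0.409, 0.912, -0.0], [0.003, 0.001, -1.0]]
clock: 38.85
position: [0.4063, 0.2401, 0.1351]
orientation: [0.657, -3.066, 0.001]
contact_force: [-0.2, 0.1, -1.3]
opening: 0.621
grasp_force: 63.3
trans [ 0.215  -0.3918  0.0361] rot [-0.0026 -0.0058  1.1569]
trans [ 0.2146 -0.3919  0.1021] rot [-0.0026 -0.0058  1.1569]
```

```bash
python3 -c "
from h import *
print('red top w1',px('w1',[(193,235),(78,345)],.13).round(3).tolist(),'base',px('w1',[(193,237),(80,347)],0).round(3).tolist())
print('red top top0',px('top0',[(388,324),(411,349),(398,322),(420,349)],.13).round(3).tolist())
print('pink3 top0 z.13',px('top0',[(470,361),(488,369),(515,348)],.13).round(3).tolist(), 'z0',px('top0',[(481,347),(515,348)],0).round(3).tolist())
y=-.735; o=np.array([.4862,-.310,0]); X=np.array([np.cos(y),np.sin(y),0])
for x,z in((-.09,.25),(-.09,.1)):
  rows(o+(x-.036)*X+[0,0,z],T(y+np.pi/2))"
```

```text
red top w1 [[0.387, -0.112, 0.13], [0.299, -0.179, 0.13]] base [[0.342, -0.145, 0.0], [0.21, -0.247, 0.0]]
red top top0 [[0.342, -0.126, 0.13], [0.296, -0.167, 0.13], [0.346, -0.144, 0.13], [0.296, -0.183, 0.13]]
pink3 top0 z.13 [[0.274, -0.274, 0.13], [0.26, -0.307, 0.13], [0.297, -0.358, 0.13]] z0 [[0.294, -0.334, 0.0], [0.291, -0.404, 0.0]]
trans [ 0.2038 -0.4191 -0.114 ] rot [-0.0026 -0.0058  1.1569]
trans [ 0.2029 -0.4193  0.036 ] rot [-0.0026 -0.0058  1.1569]
```

```bash
python3 -m creep '[{"rot":[0,0,0],"translation":[0,0,-0.06],"claw":0.05},{"rot":[0,0,0],"translation":[0,0,-0.114],"claw":0.05},{"rot":[0,0,0.15],"translation":[0.025,-0.05,-0.114],"claw":0.05},{"rot":[0,0,0.3],"translation":[0.05,-0.1,-0.114],"claw":0.05},{"rot":[0,0,0.45],"translation":[0.075,-0.15,-0.114],"claw":0.05},{"rot":[0,0,0.6],"translation":[0.1,-0.2,-0.114],"claw":0.05},{"rot":[0,0,0.75],"translation":[0.125,-0.25,-0.114],"claw":0.05},{"rot":[0,0,0.9],"translation":[0.15,-0.3,-0.114],"claw":0.05},{"rot":[0,0,1.05],"translation":[0.175,-0.36,-0.114],"claw":0.05},{"rot":[-0.0026,-0.0058,1.157],"translation":[0.2,-0.41,-0.114],"claw":0.05},{"rot":[-0.0026,-0.0058,1.157],"translation":[0.2038,-0.4191,-0.114],"claw":0.05},{"rot":[-0.0026,-0.0058,1.157],"translation":[0.2038,-0.4191,-0.06],"claw":0.05},{"rot":[-0.0026,-0.0058,1.157],"translation":[0.2038,-0.4191,-0.02],"claw":0.05},{"rot":[-0.0026,-0.0058,1.157],"translation":[0.2038,-0.4191,-0.02],"claw":0.05},{"rot":[-0.0026,-0.0058,1.157],"translation":[0.2038,-0.4191,-0.02],"claw":0.05},{"rot":[-0.0026,-0.0058,1.157],"translation":[0.2038,-0.4191,-0.02],"claw":0.05},{"rot":[-0.0026,-0.0058,1.157],"translation":[0.2038,-0.4191,-0.02],"claw":0.05}]' 60; python3 -c "
from h import *
s=st(); print(np.round(s['joints'],2)); snap('wrist','w10')
im=cv2.imread('pics/w10.png')
a=cv2.resize(im[80:480,100:560],None,fx=1.7,fy=1.5); cv2.imwrite('pics/w10c.png',im)"
```

```text
clock: 41.02
position: [0.3942, -0.2252, 0.158]
orientation: [1.127, 2.927, 0.004]
contact_force: [0.4, 1.7, -1.4]
opening: 0.617
grasp_force: 64.1
t 41.02 p [ 0.3942 -0.2252  0.158 ] f [ 0.4  1.7 -1.4] op 0.6166694849675087 g 64.1062867641449
R [[-0.742, 0.67, 0.005], [0.671, 0.742, 0.001], [-0.003, 0.004, -1.0]]
[ 0.17  0.25  0.33  2.13 -0.12  0.78  1.41]
```

View pics/w10.png

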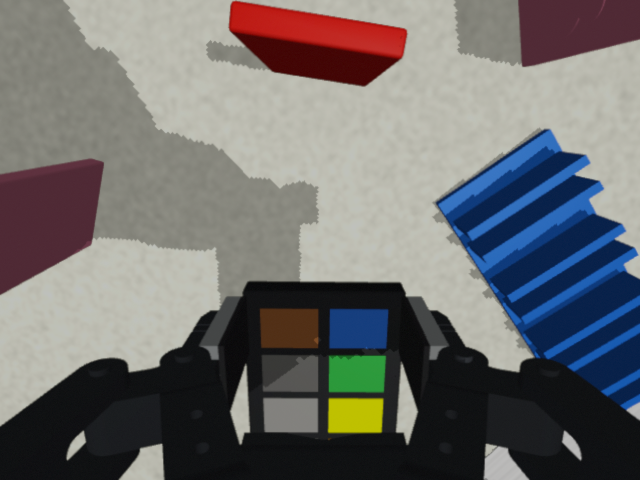

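Chart is held squarely and centred (rear-edge corners (247,287),(404,287)). The last picture budget goes to the end; I'll refine the stage lines by colour segmentation.

```bash
python3 -c "
from h import *
def yl(f,x0,y0,x1,y1):
    im=cv2.imread(f'pics/{f}.png'); h=cv2.cvtColor(im,cv2.COLOR_BGR2HSV)
    m=cv2.inRange(h,(17,80,50),(35,255,255)); k=np.zeros_like(m); k[y0:y1,x0:x1]=m[y0:y1,x0:x1]
    n,l,s,c=cv2.connectedComponentsWithStats(k,connectivity=8); out=[]
    for i in range(1,n):
        if s[i,4]<15: continue
        v=np.argwhere(l==i)[:,::-1].astype(float); P=px(f,v,.015)[:,:2]; m_=P.mean(0); d=np.linalg.svd(P-m_)[2][0]; d*=np.sign(d[0])
        print(f,s[i,4],m_.round(4),'yaw',round(float(np.arctan2(d[1],d[0])),4),'len',round(float(np.ptp((P-m_)@d)),4)); 
yl('top0',420,200,520,300); yl('top1',420,200,520,300); yl('w1',280,320,390,450)
print('corners w1',px('w1',[(339,312),(278,387)],.015).round(4).tolist())
y=-.735; o=np.array([.4862,-.310,0]); X=np.array([np.cos(y),np.sin(y),0]);Y=np.array([-X[1],X[0],0])
for a,b in((-.07,.05),(-.07,-.05)): print((o+a*X+b*Y).round(4))
s=ctrl.sense(); A=rot(s['orientation'])
Q=px('w10',[(247,287),(404,287)],.1506); print('rear edge in tool',((Q-s['position'])@A).round(4))
"
```

```text
top0 76 [ 0.5163 -0.2955] yaw -0.7378 len 0.1001
top0 77 [ 0.4733 -0.3402] yaw -0.7388 len 0.0983
top1 77 [ 0.5161 -0.2954] yaw -0.7384 len 0.1001
top1 78 [ 0.473 -0.34 ] yaw -0.7382 len 0.0983
w1 86 [ 0.4903 -0.2718] yaw -0.7376 len 0.0324
w1 182 [ 0.4648 -0.3325] yaw -0.7363 len 0.077
w1 323 [ 0.4914 -0.3267] yaw -0.5879 len 0.0512
corners w1 [[0.4694, -0.2236, 0.015], [0.4042, -0.2977, 0.015]]
[ 0.4678 -0.226   0.    ]
[ 0.4007 -0.3002  0.    ]
rear edge in tool [[ 0.0145 -0.0261  0.007 ]
 [ 0.0144  0.0269  0.0072]]
```

```bash
cat >> h.py <<'E'
def stg(cx,z,off=.0355):
    y=-.738; o=np.array([.4864,-.3101,0]); X=np.array([np.cos(y),np.sin(y),0])
    rows(o+(cx-off)*X+[0,0,z],T(y+np.pi/2))
E
python3 -c "
from h import *
stg(-.088,.05);stg(-.088,.034)"
```

```text
trans [-0.0017 -0.0011  0.1078] rot [0.0041 0.0029 0.0031]
trans [-0.0017 -0.0012  0.1238] rot [0.0041 0.0029 0.0031]
```

```bash
python3 -m creep '[{"rot":[0.004,0.003,0.003],"translation":[-0.0017,-0.0011,0.05],"claw":0.05},{"rot":[0.004,0.003,0.003],"translation":[-0.0017,-0.0011,0.09],"claw":0.05},{"rot":[0.004,0.003,0.003],"translation":[-0.0017,-0.0011,0.108],"claw":0.05},{"rot":[0.004,0.003,0.003],"translation":[-0.0017,-0.0011,0.115],"claw":0.05},{"rot":[0.004,0.003,0.003],"translation":[-0.0017,-0.0011,0.120],"claw":0.05},{"rot":[0.004,0.003,0.003],"translation":[-0.0017,-0.0011,0.123],"claw":0.05},{"rot":[0.004,0.003,0.003],"translation":[-0.0017,-0.0011,0.123],"claw":0.05},{"rot":[0.004,0.003,0.003],"translation":[-0.0017,-0.0011,0.123],"claw":0.05},{"rot":[0.004,0.003,0.003],"translation":[-0.0017,-0.0011,0.123],"claw":0.05}]' 60; python3 -c "
from h import *
st();stg(-.088,.0325);stg(-.03,.0325);stg(.01,.0325)"
```

```text
clock: 42.2
position: [0.3943, -0.2268, 0.034]
orientation: [-1.133, -2.929, 0.0]
contact_force: [-0.5, 0.2, -2.0]
opening: 0.616
grasp_force: 64.1
t 42.2 p [ 0.3943 -0.2268  0.034 ] f [-0.5  0.2 -2. ] op 0.6162020466697677 g 64.09688472747803
R [[-0.74, 0.673, -0.001], [0.673, 0.74, 0.0], [0.001, -0.001, -1.0]]
trans [-0.0007  0.0003  0.0015] rot [-0.0007 -0.0014 -0.0001]
trans [-0.0587  0.0003  0.0014] rot [-0.0007 -0.0014 -0.0001]
trans [-0.0987  0.0003  0.0014] rot [-0.0007 -0.0014 -0.0001]
```

```bash
python3 -m creep '[{"rot":[0,0,0],"translation":[0,0.0003,0.001],"claw":0.05},{"rot":[0,0,0],"translation":[0,0.0003,0.0014],"claw":0.05},{"rot":[0,0,0],"translation":[-0.008,0.0003,0.0014],"claw":0.05},{"rot":[0,0,0],"translation":[-0.016,0.0003,0.0014],"claw":0.05},{"rot":[0,0,0],"translation":[-0.024,0.0003,0.0014],"claw":0.05},{"rot":[0,0,0],"translation":[-0.032,0.0003,0.0014],"claw":0.05},{"rot":[0,0,0],"translation":[-0.038,0.0003,0.0014],"claw":0.05},{"rot":[0,0,0],"translation":[-0.044,0.0003,0.0014],"claw":0.05}]' 60; python3 -c "
from h import *
st();stg(.01,.0325)"
```

```text
clock: 43.2
position: [0.4211, -0.251, 0.0313]
orientation: [-1.126, -2.914, -0.008]
contact_force: [-17.6, 15.6, 25.8]
opening: 0.617
grasp_force: 67.6
t 43.2 p [ 0.4211 -0.251   0.0313] f [-17.6  15.6  25.8] op 0.617200177980694 g 67.63469338417053
R [[-0.74, 0.672, -0.014], [0.672, 0.74, 0.011], [0.018, -0.001, -1.0]]
trans [-0.0625  0.0002 -0.0024] rot [-0.0013 -0.018   0.0007]
```

```bash
python3 -m creep '[{"rot":[0,0,0],"translation":[0.0,0,-0.001],"claw":0.05},{"rot":[0,0,0],"translation":[0,0,-0.0015],"claw":0.05},{"rot":[0,0,0],"translation":[0,0,-0.0015],"claw":0.05},{"rot":[0,0,0],"translation":[0,0,-0.0015],"claw":0.05}]' 60; python3 -c "
from h import *
st();stg(.01,.0325); snap('top','top2'); snap('scene','scene2')"
```

```text
clock: 43.7
position: [0.4261, -0.2556, 0.0332]
orientation: [-1.132, -2.926, -0.0]
contact_force: [-4.3, 3.7, -0.7]
opening: 0.621
grasp_force: 64.2
t 43.7 p [ 0.4261 -0.2556  0.0332] f [-4.3  3.7 -0.7] op 0.6206677527424584 g 64.2204236984253
R [[-0.74, 0.673, -0.004], [0.673, 0.74, 0.002], [0.004, -0.001, -1.0]]
trans [-0.0558  0.0003  0.0005] rot [-0.0013 -0.0039 -0.0001]
```

```bash
python3 -m creep '[{"rot":[0,0,0],"translation":[-0.006,0.0003,0],"claw":0.05},{"rot":[0,0,0],"translation":[-0.012,0.0003,0],"claw":0.05},{"rot":[0,0,0],"translation":[-0.018,0.0003,0],"claw":0.05},{"rot":[0,0,0],"translation":[-0.024,0.0003,0],"claw":0.05},{"rot":[0,0,0],"translation":[-0.030,0.0003,0],"claw":0.05},{"rot":[0,0,0],"translation":[-0.030,0.0003,0],"claw":0.05}]' 60; python3 -c "
from h import *
st();stg(.01,.0325)"
```

```text
clock: 44.55
position: [0.4508, -0.2775, 0.0341]
orientation: [1.133, 2.929, -0.002]
contact_force: [1.4, -0.5, -2.4]
opening: 0.618
grasp_force: 64.0
t 44.55 p [ 0.4508 -0.2775  0.0341] f [ 1.4 -0.5 -2.4] op 0.6177121093390368 g 63.96466612815857
R [[-0.739, 0.673, 0.001], [0.673, 0.739, -0.002], [-0.002, -0.001, -1.0]]
trans [-0.0227 -0.0001  0.0016] rot [-0.0007  0.0016 -0.0006]
```

```bash
python3 -m creep '[{"rot":[0,0,0],"translation":[-0.006,0,0.0005],"claw":0.05},{"rot":[0,0,0],"translation":[-0.012,0,0.001],"claw":0.05},{"rot":[0,0,0],"translation":[-0.017,0,0.001],"claw":0.05},{"rot":[0,0,0],"translation":[-0.020,0,0.001],"claw":0.05},{"rot":[0,0,0],"translation":[-0.022,0,0.001],"claw":0.05},{"rot":[0,0,0],"translation":[-0.023,0,0.001],"claw":0.05},{"rot":[0,0,0],"translation":[-0.023,0,0.001],"claw":0.05},{"rot":[0,0,0],"translation":[-0.023,0,0.001],"claw":0.05}]' 60; python3 -c "
from h import *
st();stg(.01,.0325)"
```

```text
clock: 45.55
position: [0.4659, -0.291, 0.0326]
orientation: [-1.132, -2.927, -0.001]
contact_force: [-3.9, 3.6, 2.2]
opening: 0.62
grasp_force: 64.7
t 45.55 p [ 0.4659 -0.291   0.0326] f [-3.9  3.6  2.2] op 0.6196255179567968 g 64.71154689788818
R [[-0.74, 0.673, -0.003], [0.673, 0.74, 0.002], [0.004, -0.001, -1.0]]
trans [-0.0025 -0.0003  0.0001] rot [-0.0008 -0.0035  0.0001]
```

```bash
python3 -m creep '[{"rot":[0,0,0],"translation":[-0.001,0,0],"claw":0.05},{"rot":[0,0,0],"translation":[-0.002,0,0],"claw":0.05},{"rot":[0,0,0],"translation":[-0.003,0,0],"claw":0.05},{"rot":[0,0,0],"translation":[-0.003,0,0],"claw":0.05}]' 60; python3 -c "
from h import *
st();stg(.01,.0325)";  python3 -m creep '[{"rot":[0,0,0],"translation":[-0.001,0,0],"claw":0.05},{"rot":[0,0,0],"translation":[-0.002,0,0],"claw":0.05},{"rot":[0,0,0],"translation":[-0.002,0,0],"claw":0.05}]' 60; python3 -c "
from h import *
st();stg(.01,.0325)"
```

```text
clock: 46.05
position: [0.4676, -0.2926, 0.0326]
orientation: [-1.131, -2.926, -0.002]
contact_force: [-4.1, 4.4, 4.9]
opening: 0.618
grasp_force: 65.1
t 46.05 p [ 0.4676 -0.2926  0.0326] f [-4.1  4.4  4.9] op 0.6180566826798086 g 65.05689740180969
R [[-0.74, 0.673, -0.004], [0.673, 0.74, 0.003], [0.005, -0.001, -1.0]]
trans [-0.0002 -0.0003  0.0001] rot [-0.0007 -0.0048  0.0001]
clock: 46.42
position: [0.4677, -0.2926, 0.0325]
orientation: [-1.13, -2.923, -0.004]
contact_force: [-8.5, 8.0, 10.1]
opening: 0.617
grasp_force: 66.0
t 46.42 p [ 0.4677 -0.2926  0.0325] f [-8.5  8.  10.1] op 0.6173928241104383 g 65.95259070396423
R [[-0.74, 0.673, -0.007], [0.673, 0.74, 0.005], [0.009, -0.001, -1.0]]
trans [-0.0001 -0.0004  0.    ] rot [-0.0007 -0.0086  0.0003]
```

```bash
python3 -m creep '[{"rot":[0,0,0],"translation":[0,0,0],"claw":0.056},{"rot":[0,0,0],"translation":[0,0,0],"claw":0.06},{"rot":[0,0,0],"translation":[0,0,0],"claw":0.068},{"rot":[0,0,0],"translation":[0,0,0],"claw":0.072},{"rot":[0,0,0],"translation":[0,0,-0.02],"claw":0.072},{"rot":[0,0,0],"translation":[0.01,0,-0.06],"claw":0.072},{"rot":[0,0,0],"translation":[0.03,0,-0.12],"claw":0.072},{"rot":[0,0,0],"translation":[0.05,0.06,-0.18],"claw":0.072},{"rot":[0,0,0],"translation":[0.05,0.12,-0.2],"claw":0.05},{"rot":[0,0,0],"translation":[0.05,0.18,-0.2],"claw":0.02},{"rot":[0,0,0],"translation":[0.05,0.22,-0.2],"claw":0.0},{"rot":[0,0,0],"translation":[0.05,0.22,-0.2],"claw":0.0},{"rot":[0,0,0],"translation":[0.05,0.22,-0.2],"claw":0.0},{"rot":[0,0,0],"translation":[0.05,0.22,-0.2],"claw":0.0}]' 60; python3 -c "
from h import *
st(); snap('top','top3'); snap('wrist','w11'); snap('scene','scene3')
y=-.738; o=np.array([.4864,-.3101,0]); X=np.array([np.cos(y),np.sin(y),0]);Y=np.array([-X[1],X[0],0])
# expected chart corners px
E=[o+(.01+a)*X+b*Y+[0,0,.025] for a,b in((-.05,.028),(-.05,-.028),(.05,-.028),(.05,.028))]
print('exp',proj('top3',E).round(1).tolist())
im=cv2.imread('pics/top3.png'); g=im.max(2)
h=cv2.cvtColor(im,cv2.COLOR_BGR2HSV)
b0=cv2.imread('pics/top0.png'); d=cv2.absdiff(im,b0).max(2)[190:310,410:530]
m=(d>25).astype(np.uint8); n,l,s,c=cv2.connectedComponentsWithStats(m); i=1+np.argmax(s[1:,4]); v=np.argwhere(l==i)[:,::-1].astype(np.float32)+[410,190]
print(s[i],cv2.boxPoints(cv2.minAreaRect(v.astype(np.float32))).round(1).tolist())
np.save('pics/E.npy',np.array(E))
"
```

```text
clock: 48.18
position: [0.5805, -0.1005, 0.233]
orientation: [-1.137, -2.927, 0.001]
contact_force: [-0.5, -1.3, 0.6]
opening: -0.004
grasp_force: 0.0
t 48.17 p [ 0.5805 -0.1005  0.233 ] f [-0.5 -1.3  0.6] op -0.0038565617712750908 g 0.0
R [[-0.738, 0.675, -0.002], [0.675, 0.738, -0.0], [0.002, -0.002, -1.0]]
exp [[445.8, 258.2], [466.6, 276.3], [497.5, 240.4], [476.7, 222.7]]
[  15    0   73  120 2519] [[422.0, 308.1000061035156], [434.3999938964844, 188.39999389648438], [501.79998779296875, 195.39999389648438], [489.3999938964844, 315.0]]
```

```bash
python3 -c "
from h import *
a=cv2.resize(cv2.imread('pics/top3.png')[200:300,420:520],None,fx=4,fy=4,interpolation=cv2.INTER_CUBIC)
b=cv2.resize(cv2.imread('pics/scene3.png')[190:270,165:265],(400,320),interpolation=cv2.INTER_CUBIC)
w=cv2.imread('pics/w11.png'); 
E=np.load('pics/E.npy')
c=cv2.resize(cv2.imread('pics/scene3.png')[200:330,300:480],(400,280),interpolation=cv2.INTER_CUBIC)
d=cv2.resize(cv2.imread('pics/top3.png')[170:270,290:420],(400,200),interpolation=cv2.INTER_CUBIC)
L=np.vstack([a,d]); Rr=np.vstack([b,c]); cv2.imwrite('pics/m3.png',np.hstack([L,Rr]))"
```

```text
(no output)
```

View pics/m3.png

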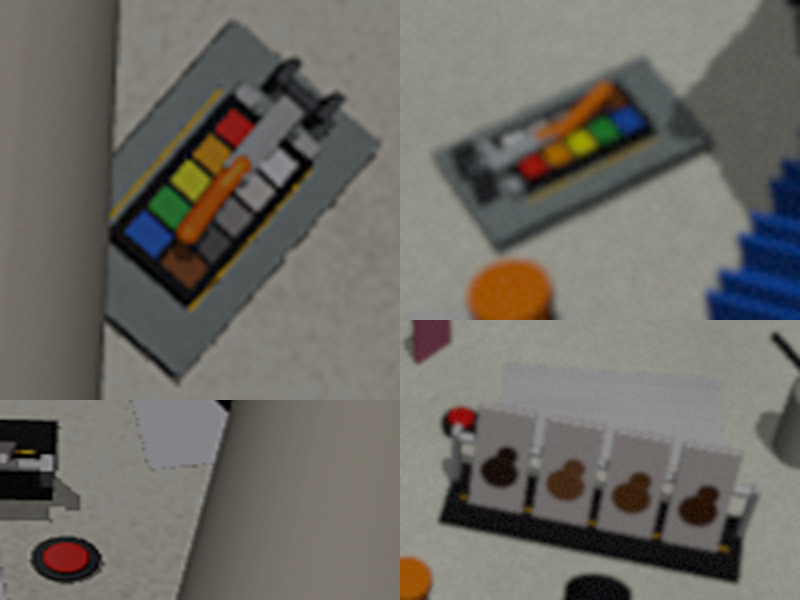

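Last picture: chart lies against both lugs, parallel and centred between the lines, arm's pad on it; tiles all lean. Now locate the shutter by triangulation.

```bash
python3 -c "
from h import *
A=[];B=[]
def red(f,x0,y0,x1,y1):
    h=cv2.cvtColor(cv2.imread(f'pics/{f}.png'),cv2.COLOR_BGR2HSV)[y0:y1,x0:x1]
    m=cv2.inRange(h,(0,150,60),(8,255,255))|cv2.inRange(h,(172,150,60),(180,255,255)); v=np.argwhere(m>0)
    print(f,len(v),v.ptp(0) if hasattr(v,'ptp') else np.ptp(v,0)); return v.mean(0)[::-1]+[x0,y0]
for f,b in(('top0',(295,235,330,265)),('top3',(295,235,330,265)),('w1',(325,0,385,50)),('scene0',(310,235,340,260))):
    u=red(f,*b); p=px(f,[u],.0)[0]; q=np.load(f'pics/{f}.npz')['p']; d=(p-q)/np.linalg.norm(p-q); M=np.eye(3)-np.outer(d,d); A.append(M);B.append(M@q); print(u,px(f,[u],.03)[0].round(4))
P=np.linalg.solve(sum(A),sum(B)); print(P)
for z in(.15,.06): rows([P[0],P[1],z],T(-.738+np.pi/2))
"
```

```text
top0 181 [14 14]
[310.92265193 248.07734807] [0.4976 0.0159 0.03  ]
top3 182 [14 14]
[310.89010989 248.1043956 ] [0.4976 0.016  0.03  ]
w1 1478 [45 41]
[352.35317997  23.84844384] [0.4976 0.014  0.03  ]
scene0 84 [ 8 12]
[327.23809524 244.79761905] [0.5104 0.0185 0.03  ]
[0.49907208 0.01619032 0.0170199 ]
trans [0.1386 0.0308 0.083 ] rot [-0.0011 -0.0019 -0.0025]
trans [0.1384 0.0309 0.173 ] rot [-0.0011 -0.0019 -0.0025]
```

```bash
python3 -m creep '[{"rot":[0,0,0],"translation":[0.05,0.01,0],"claw":0},{"rot":[0,0,0],"translation":[0.1,0.02,0.02],"claw":0},{"rot":[0,0,0],"translation":[0.138,0.0305,0.06],"claw":0},{"rot":[0,0,0],"translation":[0.138,0.0305,0.11],"claw":0},{"rot":[0,0,0],"translation":[0.138,0.0305,0.15],"claw":0},{"rot":[0,0,0],"translation":[0.138,0.0305,0.175],"claw":0},{"rot":[0,0,0],"translation":[0.138,0.0305,0.18],"claw":0},{"rot":[0,0,0],"translation":[0.138,0.0305,0.18],"claw":0},{"rot":[0,0,0],"translation":[0.138,0.0305,0.18],"claw":0},{"rot":[0,0,0],"translation":[0.138,0.0305,0.18],"claw":0}]'; python3 -c "
from h import *
st(); rows([.4985,.0158,.04],T(-.738+np.pi/2))"
```

```text
clock: 49.58
position: [0.5003, 0.017, 0.0538]
orientation: [-1.133, -2.93, -0.001]
contact_force: [-0.4, -0.3, -0.6]
opening: -0.003
grasp_force: 0.0
t 49.58 p [0.5003 0.017  0.0538] f [-0.4 -0.3 -0.6] op -0.003110669456295884 g 0.0
R [[-0.74, 0.673, -0.0], [0.673, 0.74, 0.001], [0.001, 0.001, -1.0]]
trans [ 0.0006 -0.0021  0.0138] rot [ 0.0007 -0.0007 -0.0002]
```

```bash
for k in 1 2 3; do python3 -m creep '[{"rot":[0,0,0],"translation":[0,-0.0006,0.002],"claw":0},{"rot":[0,0,0],"translation":[0,-0.0006,0.004],"claw":0},{"rot":[0,0,0],"translation":[0,-0.0006,0.004],"claw":0}]' | grep -E 'pos|force: \['; done
```

```text
position: [0.4989, 0.0165, 0.0485]
contact_force: [0.3, 0.1, 0.4]
position: [0.4984, 0.016, 0.0445]
contact_force: [0.4, -0.3, -0.6]
position: [0.4981, 0.0155, 0.0406]
contact_force: [1.0, 0.2, -0.3]
```

```bash
for k in 1 2 3 4; do python3 -m creep '[{"rot":[0,0,0],"translation":[0,0,0.001],"claw":0},{"rot":[0,0,0],"translation":[0,0,0.002],"claw":0},{"rot":[0,0,0],"translation":[0,0,0.002],"claw":0}]' | grep -E 'pos|force: \['; done
```

```text
position: [0.4982, 0.0156, 0.0387]
contact_force: [1.3, 0.1, 0.4]
position: [0.4981, 0.0156, 0.0366]
contact_force: [0.3, 1.0, 0.3]
position: [0.4983, 0.0156, 0.0348]
contact_force: [-0.7, 0.4, 1.6]
position: [0.4983, 0.0156, 0.0328]
contact_force: [-1.0, 0.3, 2.8]
```

```bash
for k in 1 2 3; do python3 -m creep '[{"rot":[0,0,0],"translation":[0,0,0.001],"claw":0},{"rot":[0,0,0],"translation":[0,0,0.002],"claw":0},{"rot":[0,0,0],"translation":[0,0,0.002],"claw":0}]' | grep -E 'pos|force: \['; done
```

```text
position: [0.4983, 0.0156, 0.0308]
contact_force: [-1.0, 0.0, 3.7]
position: [0.4984, 0.0156, 0.0299]
contact_force: [-4.7, -0.7, 18.1]
position: [0.4985, 0.0156, 0.0295]
contact_force: [-10.3, -1.1, 37.7]
```

Button bottomed out. Raise, and return over the stage.

```bash
python3 -m creep '[{"rot":[0,0,0],"translation":[0,0,-0.01],"claw":0},{"rot":[0,0,0],"translation":[0,0,-0.06],"claw":0},{"rot":[0,0,0],"translation":[0,0,-0.12],"claw":0},{"rot":[0,0,0],"translation":[0,0,-0.18],"claw":0},{"rot":[0,0,0],"translation":[0,0,-0.18],"claw":0.03},{"rot":[0,0,0],"translation":[0,0,-0.18],"claw":0.072},{"rot":[0,0,0],"translation":[0,0,-0.18],"claw":0.072},{"rot":[0,0,0],"translation":[0,0,-0.18],"claw":0.072}]'; python3 -c "
from h import *
st(); rows([.4677,-.2926,.21],T(-.738+np.pi/2));rows([.4677,-.2926,.10],T(-.738+np.pi/2))"
```

```text
clock: 54.32
position: [0.4976, 0.0154, 0.2052]
orientation: [-1.132, -2.926, 0.003]
contact_force: [0.1, 0.8, 0.7]
opening: 0.83
grasp_force: 0.0
t 54.33 p [0.4976 0.0154 0.2052] f [0.1 0.8 0.7] op 0.8299802993941467 g 0.0
R [[-0.74, 0.673, -0.005], [0.673, 0.74, 0.0], [0.004, -0.003, -1.0]]
trans [-0.1851 -0.2479 -0.0046] rot [-0.0034 -0.0039 -0.0002]
trans [-0.1855 -0.2476  0.1054] rot [-0.0034 -0.0039 -0.0002]
```

```bash
python3 -m creep '[{"rot":[0,0,0],"translation":[-0.037,-0.05,0],"claw":0.072},{"rot":[0,0,0],"translation":[-0.074,-0.1,0],"claw":0.072},{"rot":[0,0,0],"translation":[-0.111,-0.15,0],"claw":0.072},{"rot":[0,0,0],"translation":[-0.148,-0.2,0],"claw":0.072},{"rot":[-0.003,-0.004,0],"translation":[-0.185,-0.2478,0],"claw":0.072},{"rot":[-0.003,-0.004,0],"translation":[-0.185,-0.2478,0],"claw":0.072},{"rot":[-0.003,-0.004,0],"translation":[-0.1853,-0.2477,0.06],"claw":0.072},{"rot":[-0.003,-0.004,0],"translation":[-0.1855,-0.2476,0.105],"claw":0.072},{"rot":[-0.003,-0.004,0],"translation":[-0.1855,-0.2476,0.105],"claw":0.072},{"rot":[-0.003,-0.004,0],"translation":[-0.1855,-0.2476,0.105],"claw":0.072},{"rot":[-0.003,-0.004,0],"translation":[-0.1855,-0.2476,0.105],"claw":0.072},{"rot":[-0.003,-0.004,0],"translation":[-0.1855,-0.2476,0.105],"claw":0.072}]'; python3 -c "
from h import *
st(); snap('wrist','w12'); snap('top','top4'); rows([.4677,-.2926,.033],T(-.738+np.pi/2))
# check chart rear corners (top at z .025) on wrist image by prediction
E=np.load('pics/E.npy'); print(proj('w12',E[:2]).round(1).tolist())
a=cv2.absdiff(cv2.imread('pics/top3.png'),cv2.imread('pics/top4.png')).max(2); print('easel diff',(a[170:225,140:310]>30).sum())"
```

```text
clock: 55.82
position: [0.4701, -0.2929, 0.1033]
orientation: [1.131, 2.925, 0.002]
contact_force: [-0.1, 1.5, 0.0]
opening: 0.841
grasp_force: 0.0
t 55.83 p [ 0.4701 -0.2929  0.1033] f [-0.1  1.5  0. ] op 0.8414638842981323 g 0.0
R [[-0.74, 0.673, 0.006], [0.673, 0.74, -0.001], [-0.005, 0.003, -1.0]]
trans [ 0.0017 -0.0014  0.0697] rot [ 0.0028  0.0038 -0.    ]
[[376.9, 229.8], [263.7, 229.9]]
easel diff 0
```

```bash
python3 -m creep '[{"rot":[0.003,0.004,0],"translation":[0.001,-0.001,0.03],"claw":0.072},{"rot":[0.003,0.004,0],"translation":[0.001,-0.001,0.055],"claw":0.072},{"rot":[0.003,0.004,0],"translation":[0.001,-0.001,0.066],"claw":0.072},{"rot":[0.003,0.004,0],"translation":[0.001,-0.001,0.069],"claw":0.072},{"rot":[0.003,0.004,0],"translation":[0.001,-0.001,0.069],"claw":0.072},{"rot":[0.003,0.004,0],"translation":[0.001,-0.001,0.069],"claw":0.072},{"rot":[0.003,0.004,0],"translation":[0.001,-0.001,0.069],"claw":0.072}]'; python3 -m creep '[{"rot":[0,0,0],"translation":[0,0,0],"claw":0.05},{"rot":[0,0,0],"translation":[0,0,0],"claw":0.05},{"rot":[0,0,0],"translation":[0,0,0],"claw":0.05},{"rot":[0,0,0],"translation":[0,0,0],"claw":0.05},{"rot":[0,0,0],"translation":[0,0,0],"claw":0.05},{"rot":[0,0,0],"translation":[0,0,0],"claw":0.05}]' 60
```

```text
clock: 56.8
position: [0.4682, -0.2927, 0.0332]
orientation: [-1.133, -2.929, 0.0]
contact_force: [0.3, 1.2, 0.7]
opening: 0.841
grasp_force: 0.0
clock: 57.55
position: [0.4679, -0.2927, 0.0338]
orientation: [-1.133, -2.928, -0.0]
contact_force: [-3.0, 1.3, 9.3]
opening: 0.608
grasp_force: 60.7
```

```bash
python3 -m creep '[{"rot":[0,0,0],"translation":[0,0,-0.0008],"claw":0.05},{"rot":[0,0,0],"translation":[0.008,0,-0.0008],"claw":0.05},{"rot":[0,0,0],"translation":[0.016,0,-0.0008],"claw":0.05},{"rot":[0,0,0],"translation":[0.024,0,-0.0008],"claw":0.05},{"rot":[0,0,0],"translation":[0.032,0,-0.0008],"claw":0.05},{"rot":[0,0,0],"translation":[0.04,0,-0.0008],"claw":0.05},{"rot":[0,0,0],"translation":[0.048,0,-0.0008],"claw":0.05},{"rot":[0,0,0],"translation":[0.056,0,-0.0008],"claw":0.05},{"rot":[0,0,0],"translation":[0.064,0,-0.0008],"claw":0.05},{"rot":[0,0,0],"translation":[0.072,0,-0.0008],"claw":0.05},{"rot":[0,0,0],"translation":[0.082,0,-0.0008],"claw":0.05},{"rot":[0,0,0],"translation":[0.092,0,-0.0008],"claw":0.05},{"rot":[0,0,0],"translation":[0.1,0,-0.0008],"claw":0.05},{"rot":[0,0,0],"translation":[0.11,0,-0.0008],"claw":0.05},{"rot":[0,0,0],"translation":[0.11,0,-0.0008],"claw":0.05}]' 60; python3 -m creep '[{"rot":[0,0,0],"translation":[0,0,-0.04],"claw":0.05},{"rot":[0,0,0],"translation":[0,0,-0.09],"claw":0.05},{"rot":[0,0,0],"translation":[0,0,-0.15],"claw":0.05},{"rot":[0,0,0],"translation":[0,0,-0.21],"claw":0.05},{"rot":[0,0,0],"translation":[0,0,-0.21],"claw":0.05},{"rot":[0,0,0],"translation":[0,0,-0.21],"claw":0.05},{"rot":[0,0,0],"translation":[0,0,-0.21],"claw":0.05}]' 60; python3 -c "
from h import *
st(); snap('wrist','w13')
# place: chart centre at foil centre-ish, yaw .43, TCP 0.0355 behind
F=px('top0',np.array([140,165])+np.array([(85,347),(592,285),(625,560)])/4-.375,0); c=(F[0]+F[2])/2; yf=np.arctan2(*(F[1]-F[2])[1::-1]); print('foil',c,yf)
ya=.42; g=c-.0355*np.array([np.cos(ya),np.sin(ya),0])
for z in(.24,.06): g[2]=z; rows(g,T(ya+np.pi/2))
z=.2432-.0178+.01
print('rear px', px('w13',[(247,287),(404,287)],z))"
```

```text
clock: 59.42
position: [0.3848, -0.2172, 0.0333]
orientation: [-1.131, -2.926, -0.001]
contact_force: [-0.9, 0.4, -0.7]
opening: 0.608
grasp_force: 62.8
clock: 60.3
position: [0.3855, -0.218, 0.2418]
orientation: [-1.131, -2.924, 0.001]
contact_force: [0.1, -0.1, -1.9]
opening: 0.608
grasp_force: 62.9
t 60.3 p [ 0.3855 -0.218   0.2418] f [ 0.1 -0.1 -1.9] op 0.6080060829146496 g 62.90421696379781
R [[-0.74, 0.673, -0.006], [0.673, 0.74, 0.002], [0.006, -0.003, -1.0]]
foil [0.43963624 0.19008121 0.        ] 0.11733670340222874
trans [0.249  0.3058 0.0024] rot [ 8.0000e-04 -6.4000e-03 -1.1583e+00]
trans [0.248  0.3062 0.1824] rot [ 8.0000e-04 -6.4000e-03 -1.1583e+00]
rear px [[ 0.35681403 -0.22715821  0.2354    ]
 [ 0.39223207 -0.18814273  0.2354    ]]
```

```bash
python3 -m creep '[{"rot":[0,0,-0.15],"translation":[0.035,0.04,0],"claw":0.05},{"rot":[0,0,-0.3],"translation":[0.07,0.08,0],"claw":0.05},{"rot":[0,0,-0.45],"translation":[0.1,0.12,0],"claw":0.05},{"rot":[0,0,-0.6],"translation":[0.13,0.16,0],"claw":0.05},{"rot":[0,0,-0.75],"translation":[0.17,0.2,0],"claw":0.05},{"rot":[0,0,-0.9],"translation":[0.2,0.24,0],"claw":0.05},{"rot":[0,0,-1.05],"translation":[0.23,0.28,0],"claw":0.05},{"rot":[0,-0.006,-1.158],"translation":[0.249,0.3058,0.0024],"claw":0.05},{"rot":[0,-0.006,-1.158],"translation":[0.249,0.3058,0.0024],"claw":0.05},{"rot":[0,-0.006,-1.158],"translation":[0.249,0.3058,0.06],"claw":0.05},{"rot":[0,-0.006,-1.158],"translation":[0.2485,0.306,0.12],"claw":0.05},{"rot":[0,-0.006,-1.158],"translation":[0.248,0.3062,0.18],"claw":0.05},{"rot":[0,-0.006,-1.158],"translation":[0.248,0.3062,0.18],"claw":0.05},{"rot":[0,-0.006,-1.158],"translation":[0.248,0.3062,0.18],"claw":0.05},{"rot":[0,-0.006,-1.158],"translation":[0.248,0.3062,0.18],"claw":0.05}]' 60; python3 -c "
from h import *
st(); a=cv2.imread('pics/w10.png'); b=snap('wrist','w14')
for u in((290,328),(358,328),(290,372),(358,372),(355,415)): print(a[u[1],u[0]],b[u[1],u[0]])
rows([.4072,.1756,.0185],T(.42+np.pi/2))"
```

```text
clock: 62.22
position: [0.4116, 0.1757, 0.0669]
orientation: [-0.652, 3.064, 0.001]
contact_force: [0.7, 0.8, -0.9]
opening: 0.609
grasp_force: 63.6
t 62.23 p [0.4116 0.1757 0.0669] f [ 0.7  0.8 -0.9] op 0.6094062704804136 g 63.6210473254323
R [[-0.913, -0.407, 0.009], [-0.407, 0.913, 0.002], [-0.009, -0.002, -1.0]]
[21 47 81] [ 56  91 133]
[126  63  23] [187 114  62]
[84 87 88] [93 96 97]
[ 60 154  45] [ 72 158  61]
[  0 193 191] [  0 184 182]
trans [0.0044 0.0017 0.0483] rot [-0.0016  0.0093 -0.0006]
```

Chart is in hand (same patches in place). Set it down.

```bash
python3 -m creep '[{"rot":[0,0.008,0],"translation":[0.003,0.001,0.02],"claw":0.05},{"rot":[0,0.008,0],"translation":[0.003,0.001,0.038],"claw":0.05},{"rot":[0,0.008,0],"translation":[0.003,0.001,0.044],"claw":0.05},{"rot":[0,0.008,0],"translation":[0.003,0.001,0.046],"claw":0.05},{"rot":[0,0.008,0],"translation":[0.003,0.001,0.046],"claw":0.05},{"rot":[0,0.008,0],"translation":[0.003,0.001,0.046],"claw":0.05},{"rot":[0,0.008,0],"translation":[0.003,0.001,0.046],"claw":0.05}]' 60; python3 -c "
from h import *
st()"
```

```text
clock: 63.15
position: [0.4069, 0.175, 0.0188]
orientation: [0.654, -3.07, 0.003]
contact_force: [-2.0, -0.9, 6.8]
opening: 0.609
grasp_force: 66.3
t 63.15 p [0.4069 0.175  0.0188] f [-2.  -0.9  6.8] op 0.6087219473179555 g 66.31574680097401
R [[-0.913, -0.408, -0.002], [-0.408, 0.913, -0.003], [0.003, -0.002, -1.0]]
```

Down in contact. Release, retreat and verify from the fixed cameras.

```bash
python3 -m creep '[{"rot":[0,0,0],"translation":[0,0,0],"claw":0.056},{"rot":[0,0,0],"translation":[0,0,0],"claw":0.062},{"rot":[0,0,0],"translation":[0,0,0],"claw":0.07},{"rot":[0,0,0],"translation":[0,0,0],"claw":0.074},{"rot":[0,0,0],"translation":[0,0,-0.02],"claw":0.074},{"rot":[0,0,0],"translation":[0,0,-0.07],"claw":0.074},{"rot":[0,0,0],"translation":[0,0,-0.13],"claw":0.074},{"rot":[0,0,0],"translation":[0,0,-0.19],"claw":0.074},{"rot":[0,0,0],"translation":[0,-0.06,-0.22],"claw":0.074},{"rot":[0,0,0],"translation":[0,-0.12,-0.22],"claw":0.074},{"rot":[0,0,0],"translation":[0,-0.18,-0.22],"claw":0.074},{"rot":[0,0,0],"translation":[0,-0.22,-0.22],"claw":0.074},{"rot":[0,0,0],"translation":[0,-0.22,-0.22],"claw":0.074},{"rot":[0,0,0],"translation":[0,-0.22,-0.22],"claw":0.074},{"rot":[0,0,0],"translation":[0,-0.22,-0.22],"claw":0.074}]'; python3 -c "
from h import *
st(); im=snap('top','top5'); sc=snap('scene','scene5'); s3=cv2.imread('pics/scene3.png'); t1=cv2.imread('pics/top1.png')
# chart on foil: everything dark/coloured in foil region
v=np.argwhere((cv2.cvtColor(im,cv2.COLOR_BGR2GRAY)[242:315,165:290]<70))[:,::-1]+[165,242]
v=v.astype(np.float32); r=cv2.minAreaRect(v); b=cv2.boxPoints(r); P=px('top5',b,.01); print(len(v),b.round(1).tolist(),P.round(3).tolist(),[round(float(np.linalg.norm(P[i]-P[i-1])),3) for i in range(4)])
d=cv2.absdiff(im,t1).max(2); print('easel top diff',(d[170:215,140:310]>40).sum())
d=cv2.absdiff(sc,s3).max(2); print('easel scene diff',(d[235:320,315:465]>40).sum(),'bottle',(d[205:270,465:510]>40).sum(),'jars',(d[250:345,180:320]>40).sum(), 'bottle top',(cv2.absdiff(im,cv2.imread('pics/top0.png')).max(2)[245:300,75:140]>40).sum())"
```

```text
clock: 65.03
position: [0.4961, -0.024, 0.238]
orientation: [0.657, -3.067, 0.003]
contact_force: [0.3, 0.1, 0.7]
opening: 0.867
grasp_force: 0.0
t 65.03 p [ 0.4961 -0.024   0.238 ] f [0.3 0.1 0.7] op 0.8669735601042777 g 0.0
R [[-0.912, -0.41, -0.004], [-0.41, 0.912, -0.003], [0.005, -0.001, -1.0]]
680 [[206.1999969482422, 260.8999938964844], [231.60000610351562, 250.0], [250.6999969482422, 294.70001220703125], [225.39999389648438, 305.6000061035156]] [[0.475, 0.235, 0.01], [0.497, 0.182, 0.01], [0.404, 0.141, 0.01], [0.382, 0.193, 0.01]] [0.102, 0.057, 0.102, 0.057]
easel top diff 233
easel scene diff 334 bottle 0 jars 0 bottle top 0
```

```bash
python3 -c "
from h import *
d=cv2.absdiff(cv2.imread('pics/scene5.png'),cv2.imread('pics/scene3.png')).max(2)[235:320,315:465]>40
print(np.histogram(np.argwhere(d)[:,1]+315,bins=range(315,470,15))); print(np.argwhere(d).min(0)+[235,315],np.argwhere(d).max(0)+[235,315])
for f in('top1','top4'):
  d=cv2.absdiff(cv2.imread('pics/top5.png'),cv2.imread(f'pics/{f}.png')).max(2)[170:215,140:310]>40; v=np.argwhere(d); print(f,len(v),v.min(0)+[170,140],v.max(0)+[170,140]) if len(v) else print(f,0)
"
```

```text
(array([  0,   0,   0,   0,  83, 217,  34,   0,   0,   0]), array([315, 330, 345, 360, 375, 390, 405, 420, 435, 450, 465]))
[235 381] [258 409]
top1 233 [170 298] [214 309]
top4 236 [170 298] [214 309]
```

```bash
python3 -c "
from h import *
print(ctrl.hand_in())"
```

```text
the job is handed in; nothing more can be done
None
```

The job is handed in at about 65 s of the 210 s: all four tiles lean on the easel line with their smears outward, the chart was seated against the stops under the arm, the shutter was pressed to its stop and released, and the chart is back flat on the foil; camera comparison shows the jars and wash bottle unmoved.

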